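Try the dust-hood feet with a straightedge and plug those that rock

TASK

Test the cast dust-hood feet on the bench for flatness one after another, from the robot's left to its right: lay the straightedge centred along the long machined face, let go of it, and press down first its left end and then its right end with the fingertips to find out whether it rocks. Push one of the tapered stoppers fully home, upright, into the port of every foot on which it rocked, so that nobody fits it; leave the ports of the flat ones open. Finish with the straightedge lying back in its rest and leave the glue, the jar and the wood offcut alone.

Things in the scene. Friction and masses are not known exactly. Their poses are not given: they have to be found in the camera images.
- foot_a: a heavy cast dust-hood foot (2.5 kg, stays where it is): a machined aluminium face 60 mm wide and 180 mm long, its middle 34 mm above the bench, and on the robot's side of it a lower grey boss (64 x 80 mm, 28 mm high) with the round dust port. Origin on the underside; x across the face (away from the robot), y along it to the robot's left; z up. All feet look alike. None if absent
- foot_a_face (a point): centre of the face of foot_a, on its surface, 32 mm along +x from the foot's origin; axes as the foot's. A face is flat or crowned (the test must tell which): level for 22 mm either side of the middle, then falling straight to 6 mm lower at each end, so that a pressed straightedge rocks about 0.09 rad (the pressed end sinks some 4 mm, the other lifts 8); on a flat one it stays
- foot_a_port (a point): centre of the mouth of the port of foot_a, on top of the boss, 30 mm along -x from the foot's origin: an upright through hole 40 mm across, 28 mm deep down to the bench
- foot_b: a foot like foot_a. Two or three feet are there: one at the left (y about +0.21), one in the middle (y about 0) and sometimes one at the right (y about -0.21). The name does not tell the place
- foot_b_face (a point): the same point of foot_b, whose face is likewise either flat or crowned
- foot_b_port (a point): centre of the mouth of the port of foot_b, on top of the boss, 30 mm along -x from the foot's origin: an upright through hole 40 mm across, 28 mm deep down to the bench
- foot_c: a foot like foot_a, at the right if it is there; at most one of foot_c and foot_d is there
- foot_c_face (a point): the same point of foot_c, whose face is likewise either flat or crowned
- foot_c_port (a point): centre of the mouth of the port of foot_c, on top of the boss, 30 mm along -x from the foot's origin: an upright through hole 40 mm across, 28 mm deep down to the bench
- foot_d: a foot like foot_a, at the right if it is there; at most one of foot_c and foot_d is there
- foot_d_face (a point): the same point of foot_d, whose face is likewise either flat or crowned
- foot_d_port (a point): centre of the mouth of the port of foot_d, on top of the boss, 30 mm along -x from the foot's origin: an upright through hole 40 mm across, 28 mm deep down to the bench
- straightedge: the straightedge: a plain straight hollow steel bar 170 mm long, 26 x 26 mm in section, about 0.25 kg; origin at its centre, x along its length; any of its four long sides may be down. Shorter than the faces, so that both ends lie over the face when centred
- rest_seat (a point): seat of the straightedge's wooden rest, left or right of the feet: two 24 mm thick blocks 116 mm apart (centres), seats 10 mm above the bench, each with two lips 10 mm higher and 40 mm apart; open between the blocks for the fingers. The point is midway between the seats, at their height; x along the seated bar, whose centre is then 13 mm above it
- stopper_a: a tapered black rubber stopper, about 60 g: taper 28 mm across at the foot, 37 mm at 25 mm height; then a rim 47 mm across, 6 mm thick, which rests on the boss when home; then an upright round wooden knob 24 mm across, 28 mm high (59 mm overall). Origin at the centre of the small end, z up to the knob
- stopper_b: a stopper just like stopper_a. There are four, more than are needed; they start upright on a small plywood board, 8 mm thick, on the side opposite the rest
- stopper_c: a stopper just like stopper_a
- stopper_d: a stopper just like stopper_a
- glue: a white glue bottle, 60 mm across, 100 mm tall, sometimes absent, beyond the feet; not part of the job, to be left alone. Origin on its underside
- screwjar: a glass jar, 60 mm across, 75 mm tall, sometimes absent, beyond the feet; not part of the job, to be left alone. Origin on its underside
- offcut: a wooden offcut block 60 x 60 x 40 mm, sometimes absent, beyond the feet; not part of the job, to be left alone. Origin on its underside
Mind the look-alikes: they are no part of the job. Leave any orange or purple look-alike of the foot_b alone.

How it is judged (in metres and radians):
On the way, in this order (a step that is already met when the one before it is completed fails the run):
1. the straightedge lies along the left-hand foot's face and its left end is pressed down with the fingers (((world y of foot_a above 0.1 m and x of straightedge in the frame of foot_a_face between -0.02 and 0.02 m and y of straightedge in the frame of foot_a_face between -0.025 and 0.025 m and z of straightedge in the frame of foot_a_face between 0.008 and 0.02 m and angle between the x axis of straightedge and the y axis of foot_a_face, either way round below 0.2 rad and contact force between straightedge and foot_a above 4 N and z of the grasp point in the frame of foot_a_face between 0.02 and 0.09 m and y of the grasp point in the frame of foot_a_face between 0.04 and 0.11 m) or (world y of foot_b above 0.1 m and x of straightedge in the frame of foot_b_face between -0.02 and 0.02 m and y of straightedge in the frame of foot_b_face between -0.025 and 0.025 m and z of straightedge in the frame of foot_b_face between 0.008 and 0.02 m and angle between the x axis of straightedge and the y axis of foot_b_face, either way round below 0.2 rad and contact force between straightedge and foot_b above 4 N and z of the grasp point in the frame of foot_b_face between 0.02 and 0.09 m and y of the grasp point in the frame of foot_b_face between 0.04 and 0.11 m))), for 0.1 s.
2. the straightedge lies along the left-hand foot's face and its right end is pressed down with the fingers (((world y of foot_a above 0.1 m and x of straightedge in the frame of foot_a_face between -0.02 and 0.02 m and y of straightedge in the frame of foot_a_face between -0.025 and 0.025 m and z of straightedge in the frame of foot_a_face between 0.008 and 0.02 m and angle between the x axis of straightedge and the y axis of foot_a_face, either way round below 0.2 rad and contact force between straightedge and foot_a above 4 N and z of the grasp point in the frame of foot_a_face between 0.02 and 0.09 m and y of the grasp point in the frame of foot_a_face between -0.11 and -0.04 m) or (world y of foot_b above 0.1 m and x of straightedge in the frame of foot_b_face between -0.02 and 0.02 m and y of straightedge in the frame of foot_b_face between -0.025 and 0.025 m and z of straightedge in the frame of foot_b_face between 0.008 and 0.02 m and angle between the x axis of straightedge and the y axis of foot_b_face, either way round below 0.2 rad and contact force between straightedge and foot_b above 4 N and z of the grasp point in the frame of foot_b_face between 0.02 and 0.09 m and y of the grasp point in the frame of foot_b_face between -0.11 and -0.04 m))), for 0.1 s.
3. the straightedge lies along the middle foot's face and its left end is pressed down with the fingers (((world y of foot_a between -0.1 and 0.1 m and x of straightedge in the frame of foot_a_face between -0.02 and 0.02 m and y of straightedge in the frame of foot_a_face between -0.025 and 0.025 m and z of straightedge in the frame of foot_a_face between 0.008 and 0.02 m and angle between the x axis of straightedge and the y axis of foot_a_face, either way round below 0.2 rad and contact force between straightedge and foot_a above 4 N and z of the grasp point in the frame of foot_a_face between 0.02 and 0.09 m and y of the grasp point in the frame of foot_a_face between 0.04 and 0.11 m) or (world y of foot_b between -0.1 and 0.1 m and x of straightedge in the frame of foot_b_face between -0.02 and 0.02 m and y of straightedge in the frame of foot_b_face between -0.025 and 0.025 m and z of straightedge in the frame of foot_b_face between 0.008 and 0.02 m and angle between the x axis of straightedge and the y axis of foot_b_face, either way round below 0.2 rad and contact force between straightedge and foot_b above 4 N and z of the grasp point in the frame of foot_b_face between 0.02 and 0.09 m and y of the grasp point in the frame of foot_b_face between 0.04 and 0.11 m))), for 0.1 s.
4. the straightedge lies along the middle foot's face and its right end is pressed down with the fingers (((world y of foot_a between -0.1 and 0.1 m and x of straightedge in the frame of foot_a_face between -0.02 and 0.02 m and y of straightedge in the frame of foot_a_face between -0.025 and 0.025 m and z of straightedge in the frame of foot_a_face between 0.008 and 0.02 m and angle between the x axis of straightedge and the y axis of foot_a_face, either way round below 0.2 rad and contact force between straightedge and foot_a above 4 N and z of the grasp point in the frame of foot_a_face between 0.02 and 0.09 m and y of the grasp point in the frame of foot_a_face between -0.11 and -0.04 m) or (world y of foot_b between -0.1 and 0.1 m and x of straightedge in the frame of foot_b_face between -0.02 and 0.02 m and y of straightedge in the frame of foot_b_face between -0.025 and 0.025 m and z of straightedge in the frame of foot_b_face between 0.008 and 0.02 m and angle between the x axis of straightedge and the y axis of foot_b_face, either way round below 0.2 rad and contact force between straightedge and foot_b above 4 N and z of the grasp point in the frame of foot_b_face between 0.02 and 0.09 m and y of the grasp point in the frame of foot_b_face between -0.11 and -0.04 m))), for 0.1 s.
5. the straightedge lies along the right-hand foot's face and its left end is pressed down with the fingers ((x of straightedge in the frame of foot_c_face between -0.02 and 0.02 m and y of straightedge in the frame of foot_c_face between -0.025 and 0.025 m and z of straightedge in the frame of foot_c_face between 0.008 and 0.02 m and angle between the x axis of straightedge and the y axis of foot_c_face, either way round below 0.2 rad and contact force between straightedge and foot_c above 4 N and z of the grasp point in the frame of foot_c_face between 0.02 and 0.09 m and y of the grasp point in the frame of foot_c_face between 0.04 and 0.11 m)), for 0.1 s.
6. the straightedge lies along the right-hand foot's face and its right end is pressed down with the fingers ((x of straightedge in the frame of foot_c_face between -0.02 and 0.02 m and y of straightedge in the frame of foot_c_face between -0.025 and 0.025 m and z of straightedge in the frame of foot_c_face between 0.008 and 0.02 m and angle between the x axis of straightedge and the y axis of foot_c_face, either way round below 0.2 rad and contact force between straightedge and foot_c above 4 N and z of the grasp point in the frame of foot_c_face between 0.02 and 0.09 m and y of the grasp point in the frame of foot_c_face between -0.11 and -0.04 m)), for 0.1 s.
7. the straightedge lies along the right-hand foot's face and its left end is pressed down with the fingers ((x of straightedge in the frame of foot_d_face between -0.02 and 0.02 m and y of straightedge in the frame of foot_d_face between -0.025 and 0.025 m and z of straightedge in the frame of foot_d_face between 0.008 and 0.02 m and angle between the x axis of straightedge and the y axis of foot_d_face, either way round below 0.2 rad and contact force between straightedge and foot_d above 4 N and z of the grasp point in the frame of foot_d_face between 0.02 and 0.09 m and y of the grasp point in the frame of foot_d_face between 0.04 and 0.11 m)), for 0.1 s.
8. the straightedge lies along the right-hand foot's face and its right end is pressed down with the fingers ((x of straightedge in the frame of foot_d_face between -0.02 and 0.02 m and y of straightedge in the frame of foot_d_face between -0.025 and 0.025 m and z of straightedge in the frame of foot_d_face between 0.008 and 0.02 m and angle between the x axis of straightedge and the y axis of foot_d_face, either way round below 0.2 rad and contact force between straightedge and foot_d above 4 N and z of the grasp point in the frame of foot_d_face between 0.02 and 0.09 m and y of the grasp point in the frame of foot_d_face between -0.11 and -0.04 m)), for 0.1 s.
At the end, for the whole second after the job is handed in: each rocking foot has a stopper home in its port (5 mm of centre, rim down within 3 mm, upright within 0.09 rad); no stopper within 45 mm of a flat foot's port; the straightedge lies in its rest, on both seats between the lips, within 25 mm of the middle; all at rest (((horizontal distance between stopper_a and foot_a_port below 0.005 m and z of stopper_a in the frame of foot_a_port between -0.029 and -0.022 m and angle between stopper_a's own z axis and vertical below 0.09 rad and linear speed of stopper_a below 0.02 m/s) or (horizontal distance between stopper_b and foot_a_port below 0.005 m and z of stopper_b in the frame of foot_a_port between -0.029 and -0.022 m and angle between stopper_b's own z axis and vertical below 0.09 rad and linear speed of stopper_b below 0.02 m/s) or (horizontal distance between stopper_c and foot_a_port below 0.005 m and z of stopper_c in the frame of foot_a_port between -0.029 and -0.022 m and angle between stopper_c's own z axis and vertical below 0.09 rad and linear speed of stopper_c below 0.02 m/s) or (horizontal distance between stopper_d and foot_a_port below 0.005 m and z of stopper_d in the frame of foot_a_port between -0.029 and -0.022 m and angle between stopper_d's own z axis and vertical below 0.09 rad and linear speed of stopper_d below 0.02 m/s)) and ((horizontal distance between stopper_a and foot_d_port below 0.005 m and z of stopper_a in the frame of foot_d_port between -0.029 and -0.022 m and angle between stopper_a's own z axis and vertical below 0.09 rad and linear speed of stopper_a below 0.02 m/s) or (horizontal distance between stopper_b and foot_d_port below 0.005 m and z of stopper_b in the frame of foot_d_port between -0.029 and -0.022 m and angle between stopper_b's own z axis and vertical below 0.09 rad and linear speed of stopper_b below 0.02 m/s) or (horizontal distance between stopper_c and foot_d_port below 0.005 m and z of stopper_c in the frame of foot_d_port between -0.029 and -0.022 m and angle between stopper_c's own z axis and vertical below 0.09 rad and linear speed of stopper_c below 0.02 m/s) or (horizontal distance between stopper_d and foot_d_port below 0.005 m and z of stopper_d in the frame of foot_d_port between -0.029 and -0.022 m and angle between stopper_d's own z axis and vertical below 0.09 rad and linear speed of stopper_d below 0.02 m/s)) and distance between each of stopper_a, stopper_b, stopper_c, stopper_d and foot_b_port above 0.045 m and distance between each of stopper_a, stopper_b, stopper_c, stopper_d and foot_c_port above 0.045 m and x of straightedge in the frame of rest_seat between -0.025 and 0.025 m and y of straightedge in the frame of rest_seat between -0.009 and 0.009 m and z of straightedge in the frame of rest_seat between 0.009 and 0.017 m and angle between the x axis of straightedge and the x axis of rest_seat, either way round below 0.12 rad and linear speed of straightedge below 0.02 m/s); the robot touches nothing.
It fails at once if the glue is disturbed (moved over 30 mm) (distance of glue from where it was at the start of the episode above 0.03 m).
It fails at once if the screwjar is disturbed (moved over 30 mm) (distance of screwjar from where it was at the start of the episode above 0.03 m).
It fails at once if the offcut is disturbed (moved over 30 mm) (distance of offcut from where it was at the start of the episode above 0.03 m).
Of foot_c, foot_d, offcut only 1 to 1 are there at a start; the rules pass over those that are not, and their reading is None.
Of glue, screwjar only 1 to 2 are there at a start; the rules pass over those that are not, and their reading is None.
At some moment in a run one of straightedge may be knocked a few centimetres aside while the robot is not near it.
Once in a run the grip may slacken for a moment while it holds something.
It also fails if it takes over 210 s, if anything falls off the work surface, if the arm or the gripper's body presses on something with over 40 N, if the wrist force passes 120 N, or if a joint passes its speed limit or range.

ROBOT

A 6-joint arm with a two-finger parallel gripper is mounted at the origin on the work surface. World frame = base frame: x ahead of the robot, y to its left, z up, the work surface at z = 0. Lengths are in m, angles in degrees, forces in N, time in s.
With the tool pointing down it reaches from about 0.3 to 0.75 m from the base axis. Payload 8.5 kg.
Tool frame: the origin (TCP) lies between the finger pads; the fingertips stand ahead of it and the grasp point (between the pads) lies 8 mm behind it (env.tcp_to_tips is the z of the fingertips in the tool frame, in m); z points along the fingers, x is the direction in which the jaws open and shut, and the axes are right-handed (so a half turn about z gives the same grasp; the last joint's range is limited). The gripper opens to 85 mm and grips with 20 to 120 N. Pads are 22 mm wide; open, the fingers measure 114 mm over their backs; the gripper's body (76 mm by 85 mm) begins 54 mm behind the grasp point. The pads swing forward as they close: fully open they stand 13 mm farther back than shut.
Start: joints at [-83.497, 21.807, 74.336, -0, 83.858, -12.336], TCP at [0.178, -0.521, 0.242] pointing down, gripper open.
Joint ranges: [-178.18, 178.18], [-50.72, 133.34], [12.68, 142.11], [-81.47, 261.47], [9.98, 163.14], [-165.26, 165.26]. Speed limits (degrees/s): [136.94, 136.94, 180, 180, 180, 180].

INTERFACE

Orientations are given as a 3x3 rotation matrix whose columns are the frame's x, y, z axes.
In Python, from rig import observe, viewer, env gives the robot as it stands.
- The arm moves only by the tool jog_arm, never from a script. Its arguments are lists of equal length, an entry for each row: "dr": the turn, a rotation vector about the tool's x, y, z in rad, a list of three; "slide": the shift along the tool's x, y, z in m, a list of three; "gripper": the opening, from -1 (shut) to 1 (fully open), so that 0 is half open. In form: {"dr": [[rx, ry, rz], ...], "slide": [[dx, dy, dz], ...], "gripper": [gripper, ...]}. A call has exactly 10 rows; each row shifts and turns the commanded pose from where the row before left it, along the tool's axes as they then stand; what a row does not reach is not made up. A row lasts 1/10 s, in which the tool goes at most 50 mm and 8.59 degrees, less where a joint would pass 70% of its speed; a pose out of reach is approached as far as the arm can. A call is refused whole if a number of a shift passes 0.05 or a number of a turn 0.15, either way. A call with a gripper value outside its range is refused whole. The fingers move at their own pace and stop on an object; "force" is the grip in N (left out, the last holds). Time passes only in rows, so rows that do not move let the fingers close, or fill a call up. It gives the time, the measured TCP pose, the force and the opening at its end, in the units of the state.
- observe(): the state, without advancing time (a new reading comes with each control period).
- viewer.get_image(name): name is "scene" or "top"; returns a dict with "pixels" (480x640x3 uint8, blue, green, red), "camera_matrix" (3x3 intrinsics, pixels), "R" (3x3) and "t" (3): a world point X has camera coordinates R X + t. Camera axes: x right, y down, z forward; pixel columns grow to the right and rows downward; lengths in m; the calibration is good to about 2 mm. A picture is of the moment at which its call begins. There is no depth.
- env.close_job(): hands the job in, once; it reports no verdict.
The state is a dict: "time_s": time; "q": joint angles; "qvel": joint speeds; "joint_efforts": joint torques, N m; "position": TCP position; "tool_rot": TCP orientation; "ft_force": force on the tool from outside, world axes, zero at the start; "wrist_torque": the same for the moment, N m; "grip_width": finger opening in m.
Only numpy, scipy, OpenCV 4.12 (cv2) and the standard library are available. Lean on these libraries where they do the work, as an engineer would, in place of code of your own. Each camera call takes 0.05 s, during which the arm holds its last target.

## Working session

There is one attempt and no reset: what is moved stays moved. The work goes in short steps, Python scripts to look and compute and a tool call to move; the robot and the scene stay as the last step left them, time stands still between calls to the robot, and variables do not carry over. Pictures are saved under pics/ and viewed, and the job is handed in when it is done.

Besides the shell and the picture viewer there is one more tool, called as a command line: name --argument value ..., lists and objects as JSON in quotes. jog_arm: Moves the arm, as the interface text tells. Its arguments: {"type":"object","properties":{"dr":{"type":"array","items":{"type":"array","items":{"type":"number"}}},"slide":{"type":"array","items":{"type":"array","items":{"type":"number"}}},"gripper":{"type":"array","items":{"type":"number"}},"force":{"type":"number"}},"required":["dr","slide","gripper"]}

```bash
ls; mkdir -p pics; cat > h.py <<'E'
from rig import observe, viewer, env
import numpy as np, cv2
def grab(n,f=None):
    d=viewer.get_image(n)
    im=np.asarray(d["pixels"]).astype(np.uint8)
    if f: cv2.imwrite(f"pics/{f}.png",im)
    return im,(np.array(d["camera_matrix"]),np.array(d["R"]),np.array(d["t"]))
def ray(c,u,v,z):
    K,R,t=c
    d=R.T@np.linalg.inv(K)@np.array([u,v,1.]); o=-R.T@t
    return o+d*(z-o[2])/d[2]
def proj(c,X):
    K,R,t=c; p=K@(R@np.array(X)+t); return p[:2]/p[2]
E
python3 - <<'E'
from h import *
s=observe(); print(s, env.tcp_to_tips)
for n in("scene","top"):
    im,c=grab(n,n+"0"); print(n,c, -c[1].T@c[2])
E
```

```text
pics
{'time_s': 0.0, 'q': array([-8.34982385e+01,  2.18402325e+01,  7.43844248e+01,  4.77556963e-04,
        8.38573550e+01, -1.23370662e+01]), 'qvel': array([ 0.00261552, -0.08964932,  0.02112432,  0.01883698,  0.04879294,
        0.02492769]), 'joint_efforts': array([ 3.03979519e-03, -4.48457623e+01, -2.31275278e+01,  1.26120153e-05,
        4.82552889e-03, -8.15361517e-06]), 'position': array([ 0.17755542, -0.52026365,  0.2417208 ]), 'tool_rot': array([[ 3.22906181e-01, -9.46430967e-01, -1.53847160e-04],
       [-9.46429949e-01, -3.22906065e-01,  1.42311587e-03],
       [-1.39655911e-03, -3.13927349e-04, -9.99998976e-01]]), 'ft_force': array([0.47337416, 0.13691154, 0.15175667]), 'wrist_torque': array([ 0.04479185,  0.0165636 , -0.0105921 ]), 'grip_width': 0.08518429767104634} 0.011
scene (array([[563.74888937,   0.        , 320.02494363],
       [  0.        , 563.74888937, 242.39419585],
       [  0.        ,   0.        ,   1.        ]]), array([[-5.41006250e-02,  9.98535468e-01, -2.04406610e-04],
       [ 7.01356953e-01,  3.78537901e-02, -7.11804408e-01],
       [-7.10754210e-01, -3.86524254e-02, -7.02377706e-01]]), array([-0.0384694 , -0.36753099,  1.76095609])) [1.50729615 0.12039073 0.97523825]
top (array([[532.50073454,   0.        , 315.8292472 ],
       [  0.        , 532.50073454, 243.98009299],
       [  0.        ,   0.        ,   1.        ]]), array([[ 0.00240558, -0.99995709, -0.00894621],
       [-0.99693972, -0.0016991 , -0.07815561],
       [ 0.07813706,  0.00910685, -0.99690103]]), array([0.08886278, 0.58468384, 1.36017484])) [0.47640072 0.0774655  1.402451  ]
```

View pics/scene0.png

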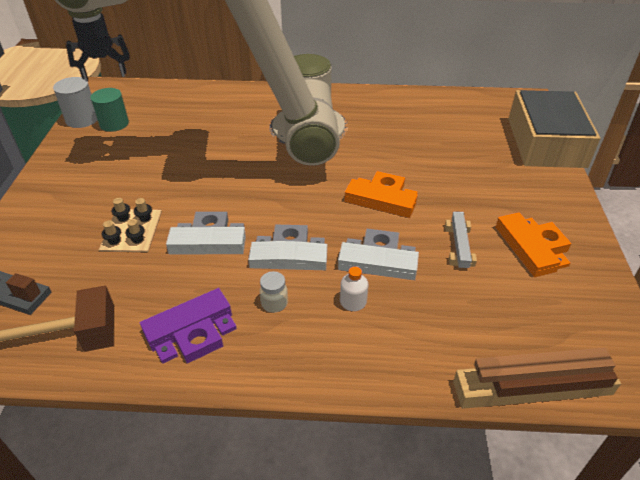

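View pics/top0.png

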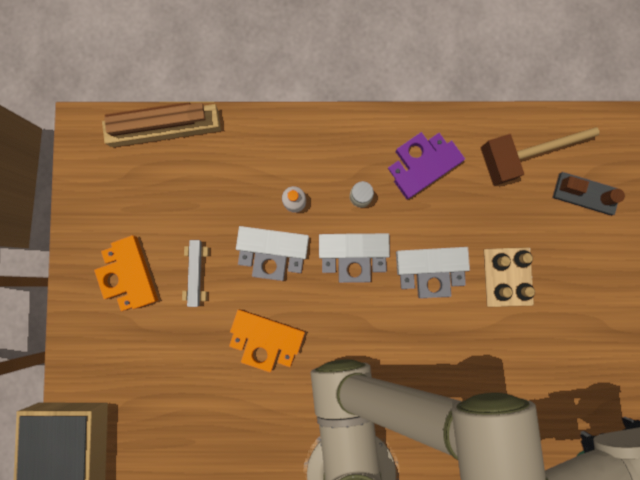

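The three grey feet are around (272,250), (354,255) and (433,270) in the top view. The bar and rest are at (195,273), and the stoppers are on the board at (510,275). Next I'll measure them.

```bash
python3 - <<'E'
from h import *
im,c=grab("top")
cv2.imwrite("pics/z1.png",cv2.resize(im[220:315,220:480],None,fx=3,fy=3,interpolation=cv2.INTER_CUBIC))
cv2.imwrite("pics/z2.png",np.hstack([cv2.resize(im[225:320,170:225],None,fx=5,fy=5,interpolation=cv2.INTER_CUBIC),cv2.resize(im[225:320,475:545],None,fx=5,fy=5,interpolation=cv2.INTER_CUBIC)]))
hsv=cv2.cvtColor(im,cv2.COLOR_BGR2HSV)
# bright low-sat faces
m=((hsv[...,1]<40)&(hsv[...,2]>130)).astype(np.uint8)
m[:215]=0;m[330:]=0
n,l,st,ce=cv2.connectedComponentsWithStats(m)
for i in range(1,n):
    if st[i,4]>250:
        cn,_=cv2.findContours((l==i).astype(np.uint8),0,1)
        r=cv2.minAreaRect(max(cn,key=len)); print(st[i],r)
        bx=cv2.boxPoints(r); 
        for p in bx: print("   ",p.round(1),ray(c,*p,0.034)[:2].round(4))
        print("  ctr",ray(c,*r[0],0.034).round(4))
E
```

```text
[ 236  227   72   53 2384] ((270.3277587890625, 254.10891723632812), (70.18453216552734, 47.6680793762207), 7.4958577156066895)
    [232.4 273.2] [0.5081 0.3042]
    [238.6 225.9] [0.6303 0.2898]
    [308.2 235.1] [0.6067 0.1096]
    [302.  282.3] [0.485  0.1252]
  ctr [0.5573 0.2071 0.034 ]
[ 319  234   70   48 1980] ((353.5, 257.5), (47.0, 69.0), 90.0)
    [319. 234.] [0.6095 0.0818]
    [388. 234.] [ 0.6098 -0.0961]
    [388. 281.] [ 0.4889 -0.0951]
    [319. 281.] [0.4885 0.0816]
  ctr [ 0.549 -0.007  0.034]
[187 240  13  67 677] ((193.0797882080078, 272.9261779785156), (10.300077438354492, 66.18183898925781), 2.2025980949401855)
    [186.7 305.8] [0.4244 0.4203]
    [189.2 239.7] [0.5943 0.4173]
    [199.5 240.1] [0.5933 0.3907]
    [197.  306.2] [0.4234 0.3939]
  ctr [0.5084 0.4055 0.034 ]
[ 397  247   72   29 1712] ((432.3495788574219, 260.743408203125), (24.944625854492188, 70.84273529052734), 86.18592071533203)
    [396.2 250.7] [ 0.5668 -0.1167]
    [466.9 245.9] [ 0.5793 -0.2983]
    [468.5 270.8] [ 0.5153 -0.3013]
    [397.8 275.5] [ 0.5029 -0.1204]
  ctr [ 0.541  -0.2092  0.034 ]
[   0  249   48   27 1207] ((23.5, 262.0), (26.0, 47.0), 90.0)
    [ -0. 249.] [0.5692 0.9079]
    [ 47. 249.] [0.5694 0.7856]
    [ 47. 275.] [0.5023 0.7828]
    [  0. 275.] [0.502  0.9046]
  ctr [0.5357 0.8452 0.034 ]
[   0  288   29   42 1152] ((13.999998092651367, 308.4999694824219), (27.999996185302734, 40.99999237060547), 0.0)
    [  0. 329.] [0.364  0.8978]
    [  0. 288.] [0.4686 0.9029]
    [ 28. 288.] [0.4688 0.8305]
    [ 28. 329.] [0.3642 0.8258]
  ctr [0.4162 0.8642 0.034 ]
```

```bash
python3 - <<'E'
import cv2
for f in("z1","z2"): print(cv2.imread(f"pics/{f}.png").shape)
E
```

```text
(285, 780, 3)
(475, 625, 3)
```

View pics/z1.png

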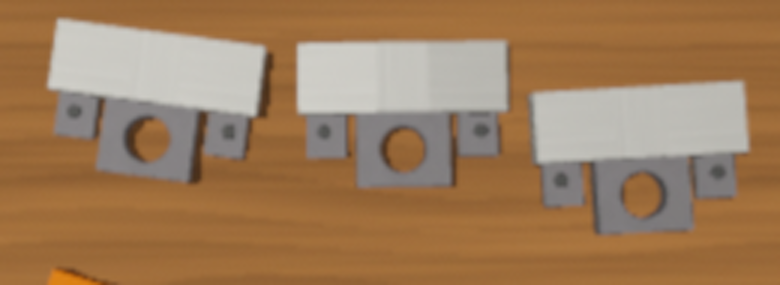

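View pics/z2.png

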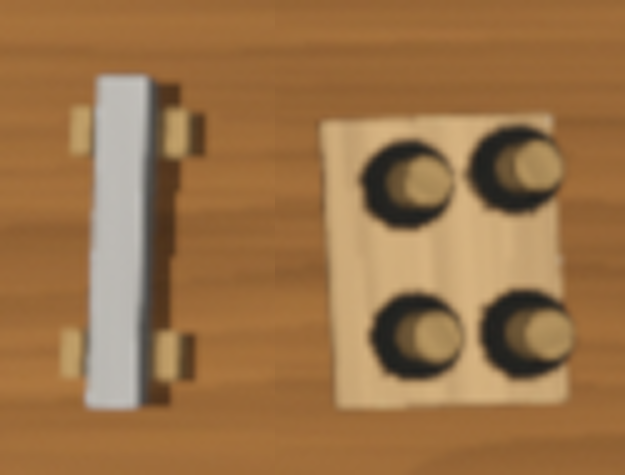

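```bash
cat > meas.py <<'E'
from h import *
im,c=grab("top")
hsv=cv2.cvtColor(im,cv2.COLOR_BGR2HSV)
m=((hsv[...,1]<40)&(hsv[...,2]>165)).astype(np.uint8)
m[:222]=0;m[300:]=0;m[:,:220]=0;m[:,490:]=0
m=cv2.morphologyEx(m,cv2.MORPH_OPEN,np.ones((5,5)))
n,l,st,ce=cv2.connectedComponentsWithStats(m)
for i in range(1,n):
    if st[i,4]<800: continue
    cn,_=cv2.findContours((l==i).astype(np.uint8),0,1)
    r=cv2.minAreaRect(max(cn,key=len)); P=np.array([ray(c,*p,0.032)[:2] for p in cv2.boxPoints(r)])
    C=P.mean(0); e=max([P[1]-P[0],P[2]-P[1]],key=np.linalg.norm); e2=min([P[1]-P[0],P[2]-P[1]],key=np.linalg.norm)
    y=e/np.linalg.norm(e); y=y*np.sign(y[1]); x=np.array([y[1],-y[0]])
    print("face",C.round(4),"len",np.linalg.norm(e).round(3),np.linalg.norm(e2).round(3),"yaw deg",np.degrees(np.arctan2(-y[0],y[1])).round(2),"port pred",(C-0.062*x).round(4),"px",proj(c,[*(C-0.062*x),0.028]).round(1))
    # hole: wood coloured, surrounded
    pu,pv=proj(c,[*(C-0.062*x),0.028]); 
    w=((hsv[...,1]>90)).astype(np.uint8); w[:int(pv)-9]=0;w[int(pv)+10:]=0;w[:,:int(pu)-10]=0;w[:,int(pu)+11:]=0
    mo=cv2.moments(w,True); u,v=mo['m10']/mo['m00'],mo['m01']/mo['m00']
    print("  hole",u,v,mo['m00'],ray(c,u,v,0.028)[:2].round(4),ray(c,u,v,0.0)[:2].round(4))
# bar
m=((hsv[...,1]<40)&(hsv[...,2]>130)).astype(np.uint8); m[:225]=0;m[320:]=0;m[:,:175]=0;m[:,212:]=0
cn,_=cv2.findContours(m,0,1); r=cv2.minAreaRect(max(cn,key=len))
P=np.array([ray(c,*p,0.036)[:2] for p in cv2.boxPoints(r)]); print("bar",P.mean(0).round(4),P.round(4).tolist())
# knobs tops
print("knob guess")
for u,v in [(475+(428-275)/5,225+183/5),(475+(540-275)/5,225+167/5),(475+(438-275)/5,225+335/5),(475+(549-275)/5,225+333/5)]:
    print(u,v,ray(c,u-.4,v-.4,0.067)[:2].round(4))
E
python3 meas.py
python3 - <<'E'
from h import *
im,c=grab("scene")
cv2.imwrite("pics/s1.png",cv2.resize(im[180:290,95:485],None,fx=2,fy=2,interpolation=cv2.INTER_CUBIC))
E
```

```text
face [0.5888 0.2044] len 0.18 0.061 yaw deg -7.44 port pred [0.5273 0.2125] px [268.4 265.8]
  hole 269.16883116883116 265.96753246753246 154.0 [0.527  0.2104] [0.528  0.2131]
face [ 0.5801 -0.0071] len 0.178 0.059 yaw deg 0.09 port pred [ 0.5181 -0.0072] px [353.5 269.6]
  hole 353.9938271604938 269.4691358024691 162.0 [ 0.5184 -0.0085] [ 0.5192 -0.0103]
face [ 0.5428 -0.211 ] len 0.18 0.06 yaw deg 3.05 port pred [ 0.4809 -0.2143] px [434.2 284.3]
  hole 433.5960264900662 284.5960264900662 151.0 [ 0.48   -0.2127] [ 0.4801 -0.2187]
bar [0.5088 0.4051] [[0.4244, 0.4198], [0.5941, 0.4168], [0.5931, 0.3902], [0.4235, 0.3934]]
knob guess
505.6 261.6 [ 0.5387 -0.3841]
528.0 258.4 [ 0.5468 -0.4402]
507.6 292.0 [ 0.4629 -0.3872]
529.8 291.6 [ 0.4641 -0.4423]
```

View pics/s1.png

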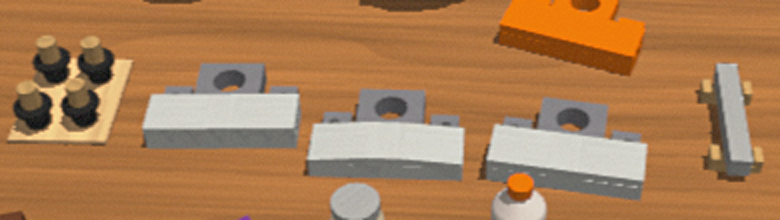

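```bash
cat > go.py <<'E'
# usage: go.py x y z theta_deg(tool x dir)  -> prints turn then slide
from h import *
import sys
from scipy.spatial.transform import Rotation as Ro
x,y,z,th=map(float,sys.argv[1:5]); th=np.radians(th)
s=observe(); R=s["tool_rot"]; p=s["position"]
T=np.column_stack([[np.cos(th),np.sin(th),0],[np.sin(th),-np.cos(th),0],[0,0,-1]])
d=np.array([x,y,z])-p
print("t",round(s["time_s"],2),"p",p.round(4),"th",np.degrees(np.arctan2(R[1,0],R[0,0])).round(2),"w",round(s["grip_width"],4),"F",s["ft_force"].round(1),"q",s["q"].round(0))
print("turn",Ro.from_matrix(R.T@T).as_rotvec().round(4),"slide before turn",(R.T@d).round(4),"after",(T.T@d).round(4))
E
python3 go.py 0.509 0.405 0.15 -91.1
python3 - <<'E'
from h import *
im,c=grab("top")
print("glue base", ray(c,293,202,0.05), "jar",ray(c,362,195,.04))
E
```

```text
t 0.25 p [ 0.1776 -0.5204  0.2421] th -71.16 w 0.0855 F [0.1 0.3 0.3] q [-83.  22.  74.   0.  84. -12.]
turn [-0.      0.0006  0.348 ] slide before turn [-0.7688 -0.6125  0.0926] after [-0.9316 -0.3136  0.0921]
glue base [0.69029577 0.14862899 0.05      ] jar [ 0.71030418 -0.02905412  0.04      ]
```

jog_arm --dr '[[0,0,0.116],[0,0,0.116],[0,0,0.116],[0,0,0],[0,0,0],[0,0,0],[0,0,0],[0,0,0],[0,0,0],[0,0,0]]' --slide '[[0,0,0],[0,0,0],[0,0,0],[-0.045,-0.015,0],[-0.045,-0.015,0],[-0.045,-0.015,0],[-0.045,-0.015,0],[-0.045,-0.015,0],[-0.045,-0.015,0],[-0.045,-0.015,0]]' --gripper '[1,1,1,1,1,1,1,1,0.4,0.4]' --force 40

```text
time_s: 1.3
position: [0.2888, -0.2058, 0.2424]
tool_rot: [[-0.02, -1.0, 0.0], [-1.0, 0.02, -0.0], [0.0, -0.0, -1.0]]
ft_force: [1.2, -1.2, 0.4]
grip_width: 0.0602
```

jog_arm --dr '[[0,0,0],[0,0,0],[0,0,0],[0,0,0],[0,0,0],[0,0,0],[0,0,0],[0,0,0],[0,0,0],[0,0,0]]' --slide '[[-0.044,-0.015,0],[-0.044,-0.015,0],[-0.044,-0.015,0],[-0.044,-0.015,0],[-0.044,-0.015,0],[-0.044,-0.015,0],[-0.044,-0.015,0],[-0.044,-0.015,0],[-0.044,-0.015,0],[-0.044,-0.015,0]]' --gripper '[0.4,0.4,0.4,0.4,0.4,0.4,0.4,0.4,0.4,0.4]'

```text
time_s: 2.3
position: [0.4472, 0.2316, 0.2424]
tool_rot: [[-0.019, -1.0, 0.0], [-1.0, 0.019, -0.0], [0.0, -0.0, -1.0]]
ft_force: [1.9, -0.4, -0.4]
grip_width: 0.0599
```

```bash
python3 go.py 0.509 0.405 0.10 -91.1
```

```text
t 2.3 p [0.4472 0.2316 0.2424] th -91.07 w 0.0599 F [ 1.9 -0.4 -0.4] q [ 14.  17.  81.  -0.  81. 105.]
turn [-0.0003 -0.0001  0.0005] slide before turn [-0.1745 -0.0585  0.1424] after [-0.1746 -0.0584  0.1424]
```

jog_arm --dr '[[0,0,0],[0,0,0],[0,0,0],[0,0,0],[0,0,0],[0,0,0],[0,0,0],[0,0,0],[0,0,0],[0,0,0]]' --slide '[[-0.044,-0.0147,0],[-0.044,-0.0147,0],[-0.044,-0.0147,0],[-0.044,-0.0147,0],[0,0,0.04],[0,0,0.04],[0,0,0.04],[0,0,0.022],[0,0,0],[0,0,0]]' --gripper '[0.4,0.4,0.4,0.4,0.4,0.4,0.4,0.4,0.4,0.4]'

```text
time_s: 3.3
position: [0.5096, 0.4045, 0.1012]
tool_rot: [[-0.019, -1.0, 0.001], [-1.0, 0.019, 0.0], [-0.0, -0.001, -1.0]]
ft_force: [0.5, -0.0, 0.3]
grip_width: 0.0599
```

```bash
python3 go.py 0.509 0.405 0.024 -91.1; python3 - <<'E'
from h import *
im,c=grab("scene")
cv2.imwrite("pics/s2.png",cv2.resize(im[100:300,380:560],None,fx=3,fy=3))
E
```

```text
t 3.3 p [0.5096 0.4045 0.1012] th -91.1 w 0.0599 F [ 0.5 -0.   0.3] q [ 28.  39.  69.   0.  73. 119.]
turn [-0.0008  0.0005 -0.0001] slide before turn [-0.0005  0.0007  0.0772] after [-0.0005  0.0007  0.0772]
```

View pics/s2.png

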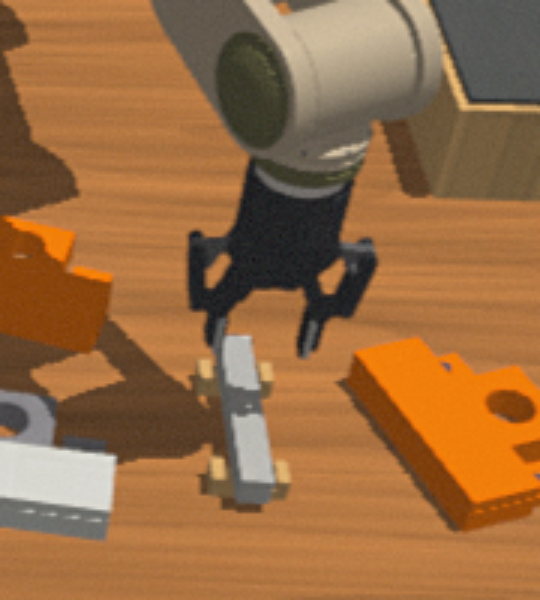

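The gripper straddles the bar midway between the rest blocks, so I'm going down to grip it.

jog_arm --dr '[[0,0,0],[0,0,0],[0,0,0],[0,0,0],[0,0,0],[0,0,0],[0,0,0],[0,0,0],[0,0,0],[0,0,0]]' --slide '[[0,0,0.03],[0,0,0.03],[0,0,0.017],[0,0,0],[0,0,0],[0,0,0],[0,0,0],[0,0,0],[0,0,0],[0,0,0]]' --gripper '[0.4,0.4,0.4,0.4,-1,-1,-1,-1,-1,-1]' --force 40

```text
time_s: 4.35
position: [0.5102, 0.4048, 0.0255]
tool_rot: [[-0.019, -1.0, 0.003], [-1.0, 0.019, 0.002], [-0.002, -0.003, -1.0]]
ft_force: [-0.3, -0.6, 5.6]
grip_width: 0.0255
```

jog_arm --dr '[[0,0,0],[0,0,0],[0,0,0],[0,0,0],[0,0,0],[0,0,0],[0,0,0],[0,0,0],[0,0,0],[0,0,0]]' --slide '[[0,0,0],[0,0,0],[0,0,0],[0,0,-0.02],[0,0,-0.03],[0,0,-0.04],[0,0,-0.04],[0,0,0],[0,0,0],[0,0,0]]' --gripper '[-1,-1,-1,-1,-1,-1,-1,-1,-1,-1]'

```text
time_s: 5.35
position: [0.5085, 0.4039, 0.1519]
tool_rot: [[-0.019, -1.0, -0.002], [-1.0, 0.019, -0.001], [0.001, 0.002, -1.0]]
ft_force: [-0.9, 0.9, -3.7]
grip_width: 0.0257
```

```bash
python3 go.py 0.589 0.204 0.154 -7.44; python3 - <<'E'
from h import *
im,c=grab("scene")
cv2.imwrite("pics/s3.png",cv2.resize(im[60:300,380:560],None,fx=2.5,fy=2.5))
E
```

```text
t 5.35 p [0.5085 0.4039 0.1519] th -91.1 w 0.0257 F [-0.9  0.9 -3.7] q [ 28.  36.  65.   0.  79. 119.]
turn [ 3.0000e-03  7.0000e-04 -1.4602e+00] slide before turn [ 0.1983 -0.0843 -0.002 ] after [ 0.1057  0.1878 -0.0021]
```

View pics/s3.png

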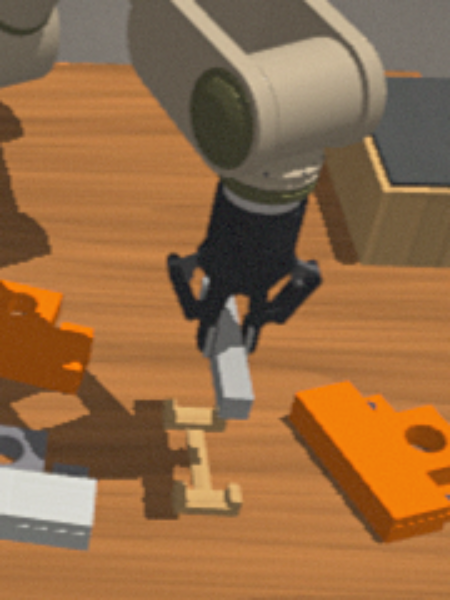

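jog_arm --dr '[[0,0,-0.146],[0,0,-0.146],[0,0,-0.146],[0,0,-0.146],[0,0,-0.146],[0,0,-0.146],[0,0,-0.146],[0,0,-0.146],[0,0,-0.146],[0,0,-0.146]]' --slide '[[0,0,0],[0,0,0],[0,0,0],[0,0,0],[0,0,0],[0,0,0],[0,0,0],[0,0,0],[0,0,0],[0,0,0]]' --gripper '[-1,-1,-1,-1,-1,-1,-1,-1,-1,-1]'

```text
time_s: 6.4
position: [0.5088, 0.4041, 0.1518]
tool_rot: [[0.992, -0.124, -0.002], [-0.124, -0.992, -0.001], [-0.002, 0.002, -1.0]]
ft_force: [0.2, 0.0, -2.1]
grip_width: 0.0247
```

jog_arm --dr '[[0,0,0],[0,0,0],[0,0,0],[0,0,0],[0,0,0],[0,0,0],[0,0,0],[0,0,0],[0,0,0],[0,0,0]]' --slide '[[0.021,0.0376,0],[0.021,0.0376,0],[0.021,0.0376,0],[0.021,0.0376,0],[0.021,0.0376,0],[0,0,0.03],[0,0,0.03],[0,0,0.03],[0,0,0],[0,0,0]]' --gripper '[-1,-1,-1,-1,-1,-1,-1,-1,-1,-1]'

```text
time_s: 7.4
position: [0.5889, 0.2043, 0.0632]
tool_rot: [[0.992, -0.13, -0.001], [-0.13, -0.992, -0.0], [-0.001, 0.0, -1.0]]
ft_force: [0.2, 0.0, -1.6]
grip_width: 0.0255
```

```bash
python3 go.py 0.589 0.204 0.05 -7.44; python3 - <<'E'
from h import *
im,c=grab("scene","s4")
im,c=grab("top","t4")
E
```

```text
t 7.4 p [0.5889 0.2043 0.0632] th -7.45 w 0.0255 F [ 0.2  0.  -1.6] q [ 8. 39. 76.  0. 66. 16.]
turn [ 0.0004  0.0013 -0.0001] slide before turn [0.0001 0.0003 0.0132] after [0.0001 0.0003 0.0132]
```

View pics/s4.png

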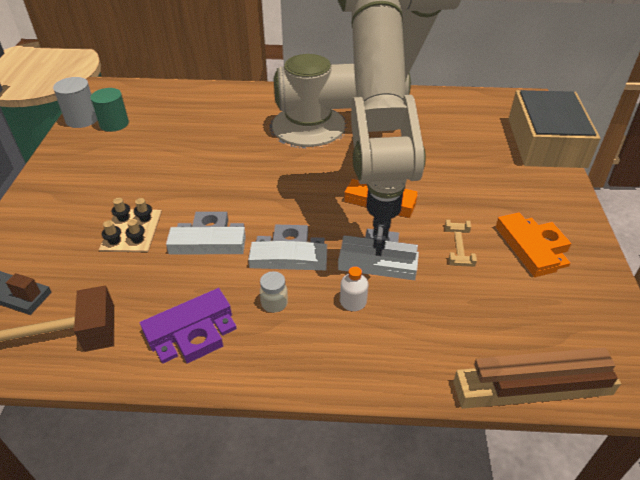

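View pics/t4.png

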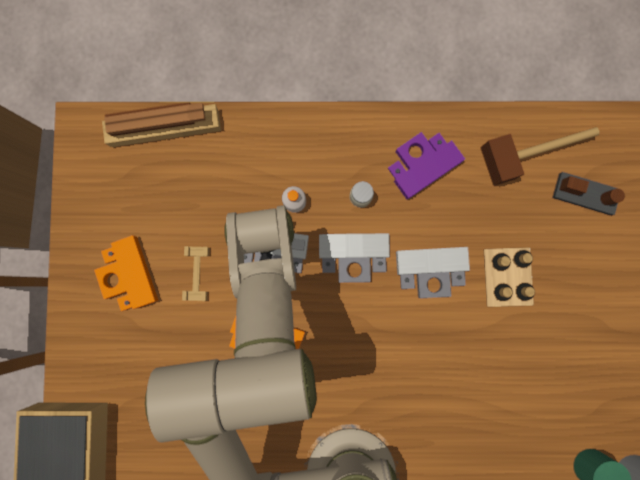

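jog_arm --dr '[[0,0,0],[0,0,0],[0,0,0],[0,0,0],[0,0,0],[0,0,0],[0,0,0],[0,0,0],[0,0,0],[0,0,0]]' --slide '[[0,0,0.007],[0,0,0.003],[0,0,0.001],[0,0,0.001],[0,0,0.001],[0,0,0.001],[0,0,0],[0,0,0],[0,0,0],[0,0,0]]' --gripper '[-1,-1,-1,-1,-1,-1,-1,-1,-1,-1]'

```text
time_s: 8.5
position: [0.5891, 0.2043, 0.0496]
tool_rot: [[0.992, -0.13, 0.0], [-0.13, -0.992, 0.0], [0.0, -0.0, -1.0]]
ft_force: [-0.5, -1.1, 1.0]
grip_width: 0.0251
```

jog_arm --dr '[[0,0,0],[0,0,0],[0,0,0],[0,0,0],[0,0,0],[0,0,0],[0,0,0],[0,0,0],[0,0,0],[0,0,0]]' --slide '[[0,0,0.0005],[0,0,0],[0,0,0],[0,0,0],[0,0,0],[0,0,-0.03],[0,0,-0.03],[0,0,0],[0,0,0],[0,0,0]]' --gripper '[-1,0.1,0.1,0.1,0.1,0.1,0.1,-1,-1,-1]'

```text
time_s: 9.5
position: [0.5884, 0.2042, 0.1077]
tool_rot: [[0.992, -0.13, -0.002], [-0.13, -0.992, -0.0], [-0.002, 0.001, -1.0]]
ft_force: [-0.2, -0.7, -0.3]
grip_width: 0.0038
```

```bash
python3 go.py 0.589 0.204 0.05 -7.44; python3 - <<'E'
from h import *
im,c=grab("scene")
cv2.imwrite("pics/s5.png",cv2.resize(im[180:300,300:470],None,fx=4,fy=4))
E
```

```text
t 9.5 p [0.5884 0.2042 0.1077] th -7.45 w 0.0038 F [-0.2 -0.7 -0.3] q [ 8. 36. 73.  0. 71. 16.]
turn [ 0.0005  0.002  -0.0002] slide before turn [0.0008 0.0001 0.0577] after [0.0006 0.0001 0.0577]
```

View pics/s5.png

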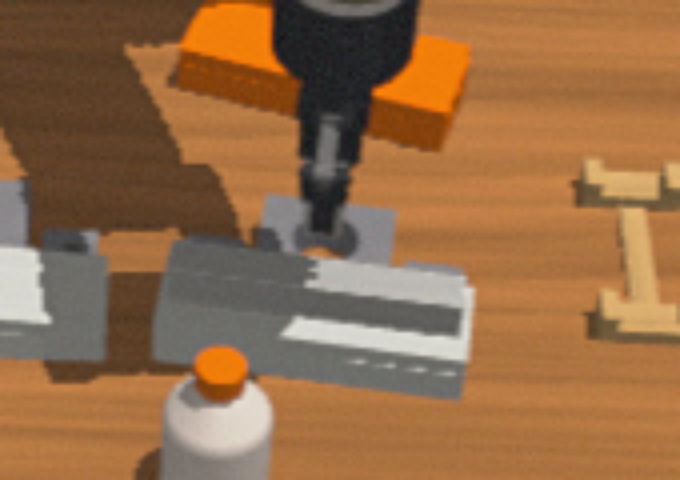

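The bar lies along the face and is released. Next I press its left end with the fingers shut.

jog_arm --dr '[[0,0,0],[0,0,0],[0,0,0],[0,0,0],[0,0,0],[0,0,0],[0,0,0],[0,0,0],[0,0,0],[0,0,0]]' --slide '[[0,-0.035,0],[0,-0.03,0],[0,0,0.02],[0,0,0.012],[0,0,0.001],[0,0,0.001],[0,0,0.001],[0,0,0.001],[0,0,0],[0,0,0]]' --gripper '[-1,-1,-1,-1,-1,-1,-1,-1,-1,-1]'

```text
time_s: 10.55
position: [0.5975, 0.2686, 0.0731]
tool_rot: [[0.992, -0.13, 0.0], [-0.13, -0.992, 0.0], [0.0, -0.0, -1.0]]
ft_force: [-0.2, -0.0, -0.5]
grip_width: 0.0
```

jog_arm --dr '[[0,0,0],[0,0,0],[0,0,0],[0,0,0],[0,0,0],[0,0,0],[0,0,0],[0,0,0],[0,0,0],[0,0,0]]' --slide '[[0,0,0.001],[0,0,0.001],[0,0,0],[0,0,0],[0,0,0],[0,0,0],[0,0,0],[0,0,0],[0,0,0],[0,0,0]]' --gripper '[-1,-1,-1,-1,-1,-1,-1,-1,-1,-1]'

```text
time_s: 11.55
position: [0.5975, 0.2687, 0.0711]
tool_rot: [[0.992, -0.13, 0.0], [-0.13, -0.992, 0.0], [0.0, -0.0, -1.0]]
ft_force: [-1.2, -1.1, 5.0]
grip_width: -0.0003
```

jog_arm --dr '[[0,0,0],[0,0,0],[0,0,0],[0,0,0],[0,0,0],[0,0,0],[0,0,0],[0,0,0],[0,0,0],[0,0,0]]' --slide '[[0,0,0.0005],[0,0,0],[0,0,0.0005],[0,0,0],[0,0,0],[0,0,0],[0,0,0],[0,0,0],[0,0,0],[0,0,0]]' --gripper '[-1,-1,-1,-1,-1,-1,-1,-1,-1,-1]'

```text
time_s: 12.55
position: [0.5975, 0.2687, 0.0711]
tool_rot: [[0.992, -0.13, 0.001], [-0.13, -0.992, 0.0], [0.001, -0.0, -1.0]]
ft_force: [-3.4, -1.2, 11.4]
grip_width: 0.0002
```

```bash
python3 - <<'E'
from h import *
im,c=grab("scene")
cv2.imwrite("pics/s6.png",cv2.resize(im[180:300,300:470],None,fx=4,fy=4))
E
```

```text
(no output)
```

View pics/s6.png

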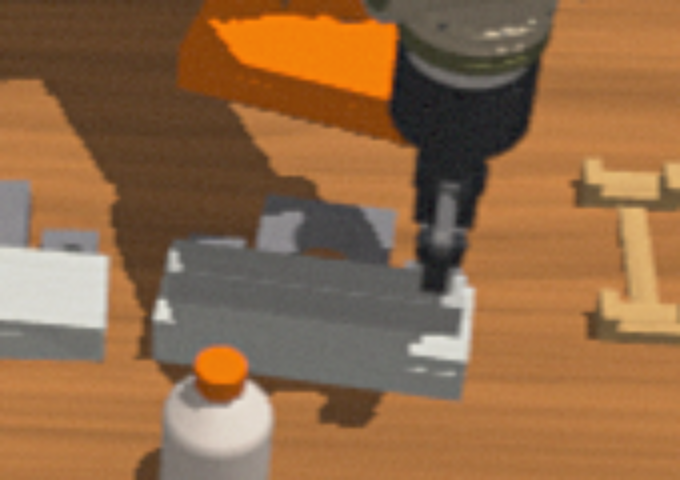

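The bar shows no tilt and holds stiff at TCP z 0.0711 under 11 N. Next I press the right end.

jog_arm --dr '[[0,0,0],[0,0,0],[0,0,0],[0,0,0],[0,0,0],[0,0,0],[0,0,0],[0,0,0],[0,0,0],[0,0,0]]' --slide '[[0,0,-0.015],[0,0.045,0],[0,0.045,0],[0,0.04,0],[0,0,0.01],[0,0,0.002],[0,0,0.001],[0,0,0.001],[0,0,0.0005],[0,0,0]]' --gripper '[-1,-1,-1,-1,-1,-1,-1,-1,-1,-1]'

```text
time_s: 13.6
position: [0.5805, 0.1407, 0.0711]
tool_rot: [[0.992, -0.128, 0.0], [-0.128, -0.992, -0.0], [0.001, 0.0, -1.0]]
ft_force: [-2.9, -1.0, 5.9]
grip_width: 0.0001
```

jog_arm --dr '[[0,0,0],[0,0,0],[0,0,0],[0,0,0],[0,0,0],[0,0,0],[0,0,0],[0,0,0],[0,0,0],[0,0,0]]' --slide '[[0,0,0.0005],[0,0,0],[0,0,0],[0,0,0],[0,0,0],[0,0,0],[0,0,0],[0,0,0],[0,0,0],[0,0,0]]' --gripper '[-1,-1,-1,-1,-1,-1,-1,-1,-1,-1]'

```text
time_s: 14.6
position: [0.5805, 0.1408, 0.0711]
tool_rot: [[0.992, -0.128, 0.001], [-0.128, -0.992, -0.0], [0.001, 0.0, -1.0]]
ft_force: [-2.9, -0.9, 9.4]
grip_width: -0.0001
```

```bash
python3 - <<'E'
from h import *
im,c=grab("scene")
cv2.imwrite("pics/s7.png",cv2.resize(im[180:300,300:470],None,fx=4,fy=4))
E
```

```text
(no output)
```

View pics/s7.png

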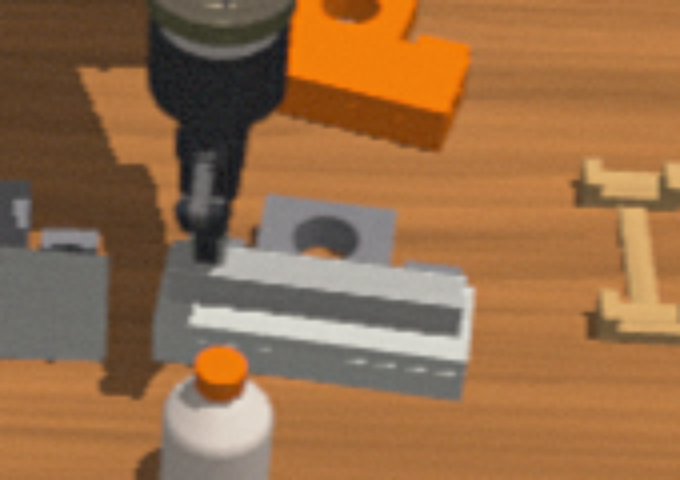

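The left foot doesn't rock. I'm lifting off and going back to the bar's centre with the fingers part open.

jog_arm --dr '[[0,0,0],[0,0,0],[0,0,0],[0,0,0],[0,0,0],[0,0,0],[0,0,0],[0,0,0],[0,0,0],[0,0,0]]' --slide '[[0,0,-0.02],[0,0,-0.015],[0,-0.035,0],[0,-0.03,0],[0,0,0],[0,0,0],[0,0,0],[0,0,0],[0,0,0],[0,0,0]]' --gripper '[-1,-1,0.2,0.2,0.2,0.2,0.2,0.2,0.2,0.2]'

```text
time_s: 15.65
position: [0.589, 0.2038, 0.1049]
tool_rot: [[0.991, -0.13, 0.0], [-0.13, -0.991, 0.0], [0.0, -0.0, -1.0]]
ft_force: [0.2, 0.1, 0.1]
grip_width: 0.0512
```

```bash
python3 go.py 0.589 0.204 0.049 -7.44;python3 - <<'E'
from h import *
im,c=grab("scene")
cv2.imwrite("pics/s8.png",cv2.resize(im[180:300,300:470],None,fx=4,fy=4))
E
```

```text
t 15.65 p [0.589  0.2038 0.1049] th -7.48 w 0.0512 F [0.2 0.1 0.1] q [ 8. 36. 73. -0. 71. 16.]
turn [-0.     -0.     -0.0008] slide before turn [-0.     -0.0002  0.0559] after [-0.     -0.0002  0.0559]
```

View pics/s8.png

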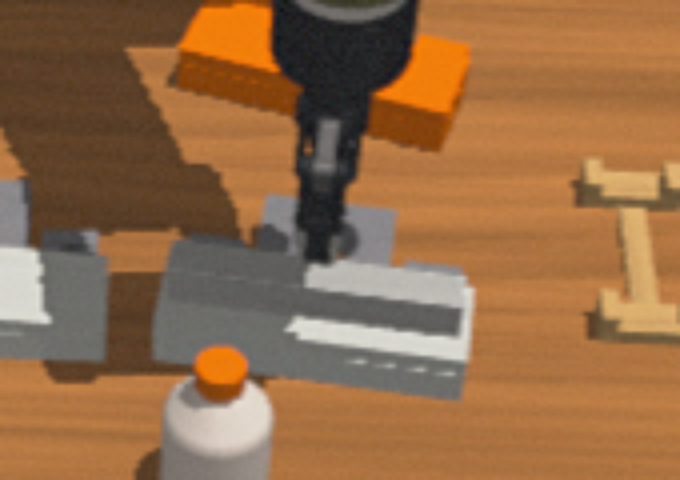

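jog_arm --dr '[[0,0,0],[0,0,0],[0,0,0],[0,0,0],[0,0,0],[0,0,0],[0,0,0],[0,0,0],[0,0,0],[0,0,0]]' --slide '[[0,0,0.03],[0,0,0.02],[0,0,0.0055],[0,0,0],[0,0,0],[0,0,0],[0,0,0],[0,0,0],[0,0,0],[0,0,0]]' --gripper '[0.2,0.2,0.2,0.2,-1,-1,-1,-1,-1,-1]' --force 40

```text
time_s: 16.7
position: [0.5896, 0.2044, 0.0507]
tool_rot: [[0.992, -0.13, 0.003], [-0.13, -0.992, 0.0], [0.002, -0.001, -1.0]]
ft_force: [0.3, 0.3, 6.2]
grip_width: 0.025
```

jog_arm --dr '[[0,0,0],[0,0,0],[0,0,0],[0,0,-0.0655],[0,0,-0.0655],[0,0,0],[0,0,0],[0,0,0],[0,0,0],[0,0,0]]' --slide '[[0,0,-0.02],[0,0,-0.03],[0,0,-0.02],[0,0,0],[0,0,0],[-0.0022,0.042,0],[-0.0022,0.042,0],[-0.0022,0.042,0],[-0.0022,0.042,0],[-0.0022,0.042,0]]' --gripper '[-1,-1,-1,-1,-1,-1,-1,-1,-1,-1]'

```text
time_s: 17.7
position: [0.5776, -0.0073, 0.1193]
tool_rot: [[1.0, 0.001, -0.0], [0.001, -1.0, 0.0], [-0.0, -0.0, -1.0]]
ft_force: [0.6, 0.6, -1.9]
grip_width: 0.0251
```

```bash
python3 go.py 0.580 -0.007 0.05 0.09; python3 - <<'E'
from h import *
im,c=grab("scene")
cv2.imwrite("pics/s9.png",cv2.resize(im[130:300,220:420],None,fx=4,fy=3.5))
E
```

```text
t 17.7 p [ 0.5776 -0.0073  0.1193] th 0.07 w 0.0251 F [ 0.6  0.6 -1.9] q [-12.  31.  80.  -0.  69. -13.]
turn [-0.0001  0.0004 -0.0004] slide before turn [ 0.0024 -0.0003  0.0693] after [ 0.0024 -0.0003  0.0693]
```

View pics/s9.png

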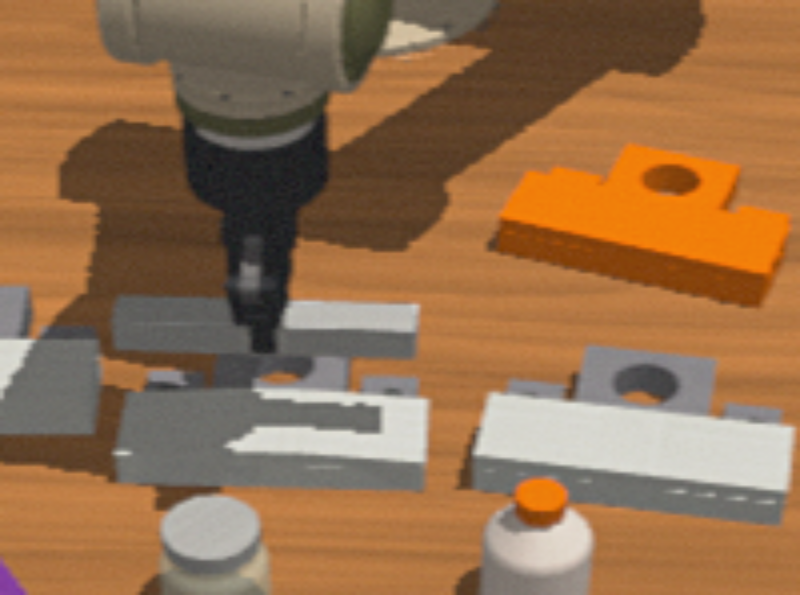

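jog_arm --dr '[[0,0,0],[0,0,0],[0,0,0],[0,0,0],[0,0,0],[0,0,0],[0,0,0],[0,0,0],[0,0,0],[0,0,0]]' --slide '[[0.0024,0,0.02],[0,0,0.03],[0,0,0.01],[0,0,0.004],[0,0,0.002],[0,0,0.001],[0,0,0.001],[0,0,0.001],[0,0,0],[0,0,0]]' --gripper '[-1,-1,-1,-1,-1,-1,-1,-1,-1,-1]'

```text
time_s: 18.75
position: [0.5808, -0.0057, 0.0507]
tool_rot: [[1.0, 0.001, 0.001], [0.001, -1.0, -0.0], [0.001, 0.0, -1.0]]
ft_force: [-0.4, 1.1, 0.0]
grip_width: 0.0252
```

jog_arm --dr '[[0,0,0],[0,0,0],[0,0,0],[0,0,0],[0,0,0],[0,0,0],[0,0,0],[0,0,0],[0,0,0],[0,0,0]]' --slide '[[0,0,0.0005],[0,0,0],[0,0,0],[0,0,0],[0,0,0],[0,0,-0.03],[0,0,-0.03],[0,0,0],[0,0,0],[0,0,0]]' --gripper '[-1,0.1,0.1,0.1,0.1,0.1,0.1,-1,-1,-1]'

```text
time_s: 19.75
position: [0.58, -0.0056, 0.1088]
tool_rot: [[1.0, 0.001, -0.002], [0.001, -1.0, 0.0], [-0.002, -0.0, -1.0]]
ft_force: [-1.0, 0.0, -0.7]
grip_width: 0.0036
```

```bash
python3 go.py 0.580 -0.007 0.05 0.09; python3 - <<'E'
from h import *
im,c=grab("scene")
cv2.imwrite("pics/s10.png",cv2.resize(im[180:300,220:390],None,fx=4,fy=4))
E
```

```text
t 19.75 p [ 0.58   -0.0056  0.1088] th 0.06 w 0.0036 F [-1.   0.  -0.7] q [-12.  32.  81.  -0.  67. -12.]
turn [-0.0004  0.0019 -0.0006] slide before turn [0.0001 0.0014 0.0588] after [-0.      0.0014  0.0588]
```

View pics/s10.png

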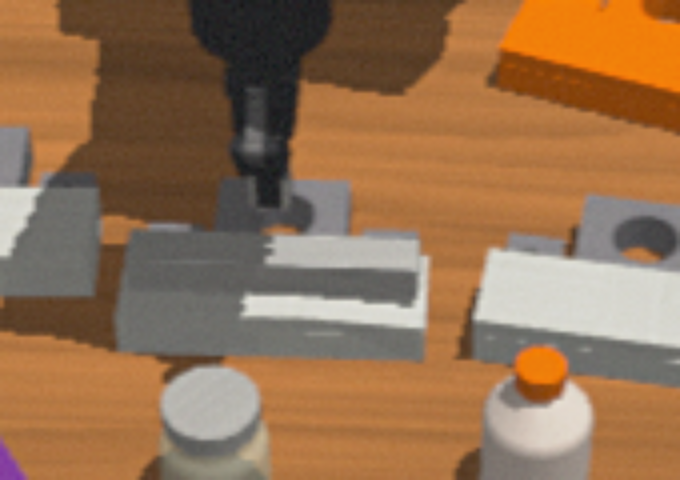

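jog_arm --dr '[[0,0,0],[0,0,0],[0,0,0],[0,0,0],[0,0,0],[0,0,0],[0,0,0],[0,0,0],[0,0,0],[0,0,0]]' --slide '[[0,-0.035,0],[0,-0.03,0],[0,0,0.02],[0,0,0.014],[0,0,0.001],[0,0,0.001],[0,0,0.001],[0,0,0.001],[0,0,0.001],[0,0,0]]' --gripper '[-1,-1,-1,-1,-1,-1,-1,-1,-1,-1]'

```text
time_s: 20.8
position: [0.5806, 0.0592, 0.0711]
tool_rot: [[1.0, 0.001, 0.001], [0.001, -1.0, -0.0], [0.001, 0.0, -1.0]]
ft_force: [0.2, -1.3, 0.4]
grip_width: 0.0002
```

jog_arm --dr '[[0,0,0],[0,0,0],[0,0,0],[0,0,0],[0,0,0],[0,0,0],[0,0,0],[0,0,0],[0,0,0],[0,0,0]]' --slide '[[0,0,0.001],[0,0,0],[0,0,0],[0,0,0],[0,0,0],[0,0,0],[0,0,0],[0,0,0],[0,0,0],[0,0,0]]' --gripper '[-1,-1,-1,-1,-1,-1,-1,-1,-1,-1]'

```text
time_s: 21.8
position: [0.5805, 0.0593, 0.0698]
tool_rot: [[1.0, 0.001, 0.0], [0.001, -1.0, 0.0], [0.0, -0.0, -1.0]]
ft_force: [0.3, 2.8, 4.0]
grip_width: -0.0003
```

It is already sinking, so I keep pressing.

jog_arm --dr '[[0,0,0],[0,0,0],[0,0,0],[0,0,0],[0,0,0],[0,0,0],[0,0,0],[0,0,0],[0,0,0],[0,0,0]]' --slide '[[0,0,0.001],[0,0,0],[0,0,0.001],[0,0,0],[0,0,0],[0,0,0],[0,0,0],[0,0,0],[0,0,0],[0,0,0]]' --gripper '[-1,-1,-1,-1,-1,-1,-1,-1,-1,-1]'

```text
time_s: 22.8
position: [0.5805, 0.0593, 0.0678]
tool_rot: [[1.0, 0.001, 0.0], [0.001, -1.0, 0.0], [0.0, -0.0, -1.0]]
ft_force: [0.5, 3.4, 4.1]
grip_width: -0.0
```

```bash
python3 - <<'E'
from h import *
im,c=grab("scene")
cv2.imwrite("pics/s11.png",cv2.resize(im[180:300,220:390],None,fx=4,fy=4))
E
```

```text
(no output)
```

View pics/s11.png

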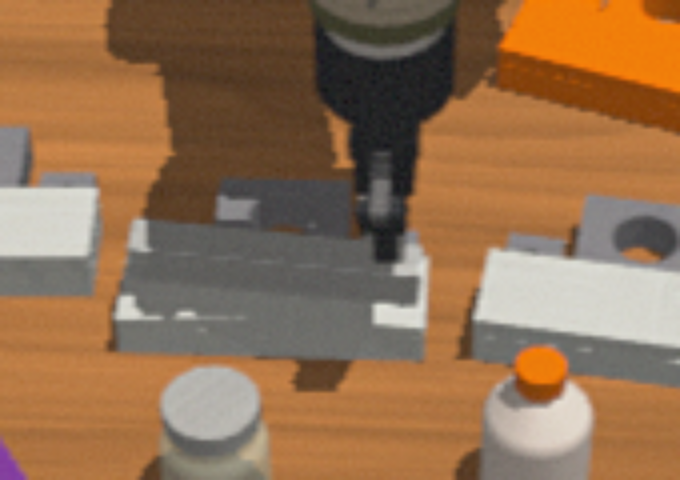

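It rocks: the far end has lifted clear. I'm pressing to the bottom for a clear contact force.

jog_arm --dr '[[0,0,0],[0,0,0],[0,0,0],[0,0,0],[0,0,0],[0,0,0],[0,0,0],[0,0,0],[0,0,0],[0,0,0]]' --slide '[[0,0,0.001],[0,0,0],[0,0,0.001],[0,0,0],[0,0,0],[0,0,0],[0,0,0],[0,0,0],[0,0,0],[0,0,0]]' --gripper '[-1,-1,-1,-1,-1,-1,-1,-1,-1,-1]'

```text
time_s: 23.85
position: [0.5807, 0.0594, 0.0675]
tool_rot: [[1.0, 0.001, 0.001], [0.001, -1.0, -0.0], [0.001, 0.0, -1.0]]
ft_force: [-5.0, 4.7, 17.6]
grip_width: 0.0001
```

jog_arm --dr '[[0,0,0],[0,0,0],[0,0,0],[0,0,0],[0,0,0],[0,0,0],[0,0,0],[0,0,0],[0,0,0],[0,0,0]]' --slide '[[0,0,-0.003],[0,0,-0.005],[0,0,-0.012],[0,0.045,0],[0,0.045,0],[0,0.04,0],[0,0,0.01],[0,0,0.003],[0,0,0.001],[0,0,0.001]]' --gripper '[-1,-1,-1,-1,-1,-1,-1,-1,-1,-1]'

```text
time_s: 24.85
position: [0.5807, -0.0696, 0.071]
tool_rot: [[1.0, 0.003, -0.0], [0.003, -1.0, -0.0], [-0.0, 0.0, -1.0]]
ft_force: [-0.5, -1.1, 2.4]
grip_width: -0.0002
```

jog_arm --dr '[[0,0,0],[0,0,0],[0,0,0],[0,0,0],[0,0,0],[0,0,0],[0,0,0],[0,0,0],[0,0,0],[0,0,0]]' --slide '[[0,0,0.001],[0,0,0.001],[0,0,0.001],[0,0,0],[0,0,0],[0,0,0],[0,0,0],[0,0,0],[0,0,0],[0,0,0]]' --gripper '[-1,-1,-1,-1,-1,-1,-1,-1,-1,-1]'

```text
time_s: 25.85
position: [0.5809, -0.071, 0.0681]
tool_rot: [[1.0, 0.001, 0.001], [0.001, -1.0, -0.0], [0.001, 0.0, -1.0]]
ft_force: [0.6, -4.1, 4.2]
grip_width: -0.0
```

jog_arm --dr '[[0,0,0],[0,0,0],[0,0,0],[0,0,0],[0,0,0],[0,0,0],[0,0,0],[0,0,0],[0,0,0],[0,0,0]]' --slide '[[0,0,0.001],[0,0,0],[0,0,0.001],[0,0,0],[0,0,0],[0,0,0],[0,0,0],[0,0,0],[0,0,0],[0,0,0]]' --gripper '[-1,-1,-1,-1,-1,-1,-1,-1,-1,-1]'

```text
time_s: 26.85
position: [0.5811, -0.0711, 0.0678]
tool_rot: [[1.0, 0.001, 0.002], [0.001, -1.0, -0.001], [0.002, 0.001, -1.0]]
ft_force: [-4.4, -4.2, 20.1]
grip_width: 0.0002
```

```bash
python3 - <<'E'
from h import *
im,c=grab("scene")
cv2.imwrite("pics/s12.png",cv2.resize(im[180:300,220:390],None,fx=4,fy=4))
E
```

```text
(no output)
```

View pics/s12.png

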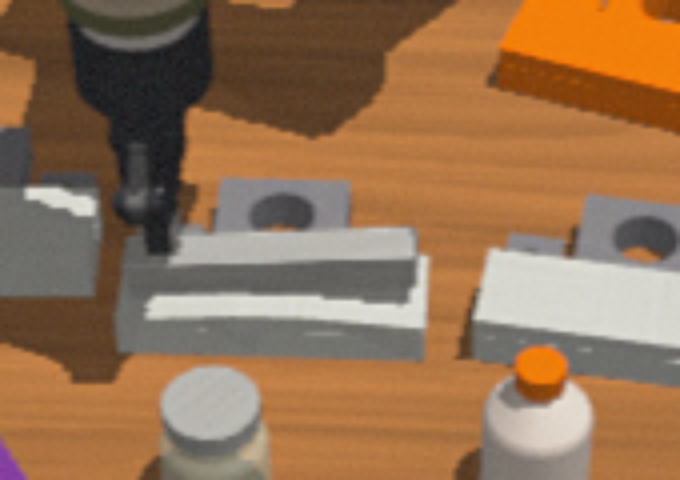

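The middle foot rocks both ways. I'm lifting gently and going over the centre.

jog_arm --dr '[[0,0,0],[0,0,0],[0,0,0],[0,0,0],[0,0,0],[0,0,0],[0,0,0],[0,0,0],[0,0,0],[0,0,0]]' --slide '[[0,0,-0.003],[0,0,-0.005],[0,0,-0.03],[0,-0.035,0],[0,-0.03,0],[0,0,0],[0,0,0],[0,0,0],[0,0,0],[0,0,0]]' --gripper '[-1,-1,-1,0.2,0.2,0.2,0.2,0.2,0.2,0.2]'

```text
time_s: 27.9
position: [0.5805, -0.0064, 0.1037]
tool_rot: [[1.0, 0.0, -0.0], [0.0, -1.0, 0.0], [-0.0, -0.0, -1.0]]
ft_force: [-0.1, -1.2, -0.7]
grip_width: 0.0508
```

```bash
python3 go.py 0.580 -0.007 0.0505 0.09; python3 - <<'E'
from h import *
im,c=grab("scene")
cv2.imwrite("pics/s13.png",cv2.resize(im[180:300,220:390],None,fx=4,fy=4))
E
```

```text
t 27.9 p [ 0.5805 -0.0064  0.1037] th 0.0 w 0.0508 F [-0.1 -1.2 -0.7] q [-12.  32.  81.   0.  67. -12.]
turn [-0.0001  0.0004 -0.0016] slide before turn [-0.0005  0.0006  0.0532] after [-0.0005  0.0006  0.0532]
```

View pics/s13.png

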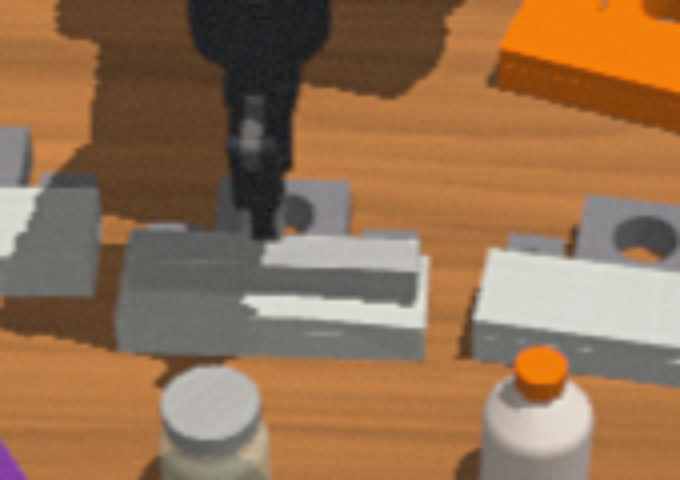

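jog_arm --dr '[[0,0,0],[0,0,0],[0,0,0],[0,0,0],[0,0,0],[0,0,0],[0,0,0],[0,0,0],[0,0,0],[0,0,0]]' --slide '[[0,0,0.03],[0,0,0.017],[0,0,0.0055],[0,0,0],[0,0,0],[0,0,0],[0,0,0],[0,0,0],[0,0,0],[0,0,0]]' --gripper '[0.2,0.2,0.2,0.2,-1,-1,-1,-1,-1,-1]' --force 40

```text
time_s: 28.95
position: [0.5811, -0.0059, 0.0525]
tool_rot: [[1.0, 0.001, 0.002], [0.001, -1.0, -0.001], [0.002, 0.001, -1.0]]
ft_force: [-0.7, -0.4, 6.4]
grip_width: 0.025
```

jog_arm --dr '[[0,0,0],[0,0,0],[0,0,0],[0,0,-0.053],[0,0,0],[0,0,0],[0,0,0],[0,0,0],[0,0,0],[0,0,0]]' --slide '[[0,0,-0.02],[0,0,-0.03],[0,0,-0.02],[0,0,0],[-0.0097,0.0404,0],[-0.0097,0.0404,0],[-0.0097,0.0404,0],[-0.0097,0.0404,0],[-0.0097,0.0404,0],[0,0,0]]' --gripper '[-1,-1,-1,-1,-1,-1,-1,-1,-1,-1]'

```text
time_s: 29.95
position: [0.5421, -0.2147, 0.1211]
tool_rot: [[0.999, 0.049, 0.0], [0.049, -0.999, -0.001], [-0.0, 0.001, -1.0]]
ft_force: [0.9, 1.4, -2.0]
grip_width: 0.0248
```

```bash
python3 go.py 0.543 -0.211 0.0505 3.05; python3 - <<'E'
from h import *
im,c=grab("scene")
cv2.imwrite("pics/s14.png",cv2.resize(im[130:300,120:320],None,fx=4,fy=3.5))
E
```

```text
t 29.95 p [ 0.5421 -0.2147  0.1211] th 2.81 w 0.0248 F [ 0.9  1.4 -2. ] q [-33.  31.  79.  -0.  69. -36.]
turn [ 0.0013  0.0001 -0.0042] slide before turn [ 0.0011 -0.0037  0.0706] after [ 0.0011 -0.0036  0.0706]
```

View pics/s14.png

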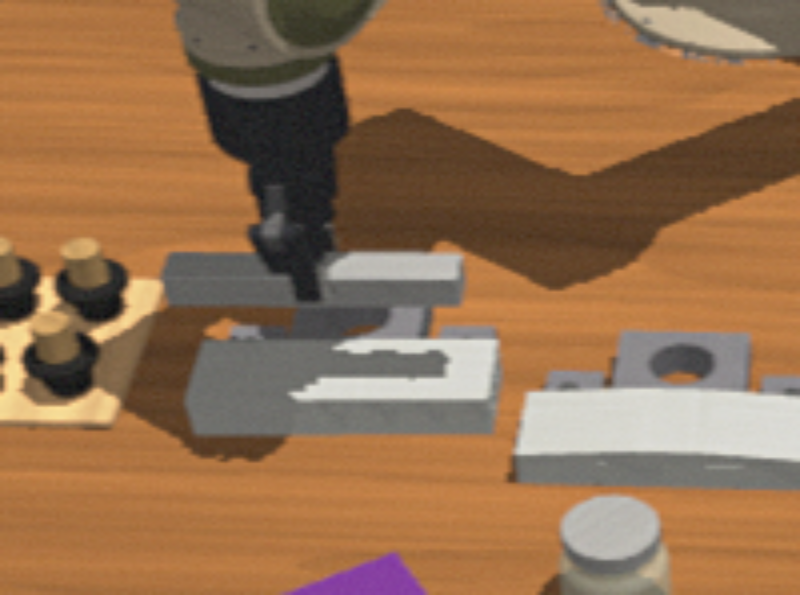

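jog_arm --dr '[[0,0,0],[0,0,0],[0,0,0],[0,0,0],[0,0,0],[0,0,0],[0,0,0],[0,0,0],[0,0,0],[0,0,0]]' --slide '[[0,0,0.02],[0,0,0.02],[0,0,0.02],[0,0,0],[0,0,0],[0,0,0],[0,0,0],[0,0,0],[0,0,0],[0,0,0]]' --gripper '[-1,-1,-1,-1,-1,-1,-1,-1,-1,-1]'

```text
time_s: 31.0
position: [0.5431, -0.2101, 0.0615]
tool_rot: [[0.999, 0.054, 0.0], [0.054, -0.999, -0.0], [0.0, 0.0, -1.0]]
ft_force: [-0.0, 0.4, -2.4]
grip_width: 0.0253
```

```bash
python3 go.py 0.543 -0.211 0.052 3.05
```

```text
t 31.0 p [ 0.5431 -0.2101  0.0615] th 3.09 w 0.0253 F [-0.   0.4 -2.4] q [-33.  36.  83.   0.  61. -36.]
turn [ 0.0001 -0.0002  0.0008] slide before turn [-0.0001  0.0009  0.0095] after [-0.0001  0.0009  0.0095]
```

jog_arm --dr '[[0,0,0],[0,0,0],[0,0,0],[0,0,0],[0,0,0],[0,0,0],[0,0,0],[0,0,0],[0,0,0],[0,0,0]]' --slide '[[0,0.0009,0.004],[0,0,0.003],[0,0,0.001],[0,0,0.001],[0,0,0.0005],[0,0,0],[0,0,0],[0,0,0],[0,0,0],[0,0,0]]' --gripper '[-1,-1,-1,-1,-1,-1,-1,-1,-1,-1]'

```text
time_s: 32.0
position: [0.5429, -0.2109, 0.0525]
tool_rot: [[0.999, 0.054, -0.0], [0.054, -0.999, -0.0], [-0.0, 0.0, -1.0]]
ft_force: [-3.0, 1.7, 5.4]
grip_width: 0.0252
```

In contact. Releasing, lifting and shutting the fingers.

jog_arm --dr '[[0,0,0],[0,0,0],[0,0,0],[0,0,0],[0,0,0],[0,0,0],[0,0,0],[0,0,0],[0,0,0],[0,0,0]]' --slide '[[0,0,0],[0,0,0],[0,0,0],[0,0,0],[0,0,-0.03],[0,0,-0.03],[0,0,0],[0,0,0],[0,0,0],[0,0,0]]' --gripper '[0.1,0.1,0.1,0.1,0.1,0.1,-1,-1,-1,-1]'

```text
time_s: 33.0
position: [0.5427, -0.2107, 0.1107]
tool_rot: [[0.999, 0.054, -0.002], [0.054, -0.999, 0.001], [-0.002, -0.001, -1.0]]
ft_force: [0.8, -0.6, -0.2]
grip_width: -0.0002
```

```bash
python3 go.py 0.543 -0.211 0.052 3.05;python3 - <<'E'
from h import *
im,c=grab("scene")
cv2.imwrite("pics/s15.png",cv2.resize(im[180:300,140:310],None,fx=4,fy=4))
E
```

```text
t 33.0 p [ 0.5427 -0.2107  0.1107] th 3.09 w -0.0002 F [ 0.8 -0.6 -0.2] q [-33.  32.  80.   0.  68. -36.]
turn [-0.0012  0.0017  0.0007] slide before turn [0.0004 0.0004 0.0587] after [0.0003 0.0003 0.0587]
```

View pics/s15.png

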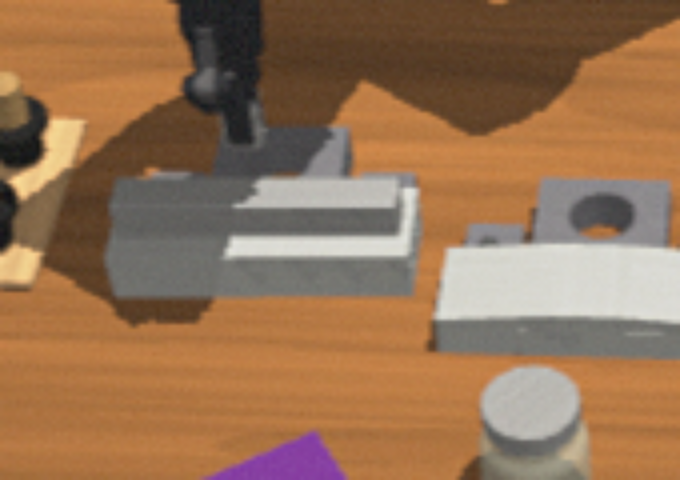

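jog_arm --dr '[[0,0,0],[0,0,0],[0,0,0],[0,0,0],[0,0,0],[0,0,0],[0,0,0],[0,0,0],[0,0,0],[0,0,0]]' --slide '[[0,-0.032,0],[0,-0.03,0],[0,0,0.02],[0,0,0.016],[0,0,0.001],[0,0,0.001],[0,0,0.001],[0,0,0.001],[0,0,0.001],[0,0,0]]' --gripper '[-1,-1,-1,-1,-1,-1,-1,-1,-1,-1]'

```text
time_s: 34.05
position: [0.5398, -0.1492, 0.0711]
tool_rot: [[0.999, 0.054, 0.0], [0.054, -0.999, -0.0], [0.0, 0.0, -1.0]]
ft_force: [0.4, 0.0, 0.8]
grip_width: 0.0
```

jog_arm --dr '[[0,0,0],[0,0,0],[0,0,0],[0,0,0],[0,0,0],[0,0,0],[0,0,0],[0,0,0],[0,0,0],[0,0,0]]' --slide '[[0,0,0.001],[0,0,0],[0,0,0],[0,0,0],[0,0,0],[0,0,0],[0,0,0],[0,0,0],[0,0,0],[0,0,0]]' --gripper '[-1,-1,-1,-1,-1,-1,-1,-1,-1,-1]'

```text
time_s: 35.05
position: [0.5399, -0.1492, 0.071]
tool_rot: [[0.999, 0.054, 0.001], [0.054, -0.999, -0.001], [0.001, 0.001, -1.0]]
ft_force: [-2.7, 0.9, 10.8]
grip_width: 0.0
```

jog_arm --dr '[[0,0,0],[0,0,0],[0,0,0],[0,0,0],[0,0,0],[0,0,0],[0,0,0],[0,0,0],[0,0,0],[0,0,0]]' --slide '[[0,0,0.0005],[0,0,0],[0,0,0],[0,0,0],[0,0,0],[0,0,0],[0,0,0],[0,0,0],[0,0,0],[0,0,0]]' --gripper '[-1,-1,-1,-1,-1,-1,-1,-1,-1,-1]'

```text
time_s: 36.05
position: [0.5399, -0.1492, 0.071]
tool_rot: [[0.999, 0.054, 0.001], [0.054, -0.999, -0.001], [0.001, 0.001, -1.0]]
ft_force: [-4.8, 1.5, 14.5]
grip_width: -0.0002
```

```bash
python3 - <<'E'
from h import *
im,c=grab("scene")
cv2.imwrite("pics/s16.png",cv2.resize(im[180:300,140:310],None,fx=4,fy=4))
E
```

```text
(no output)
```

View pics/s16.png

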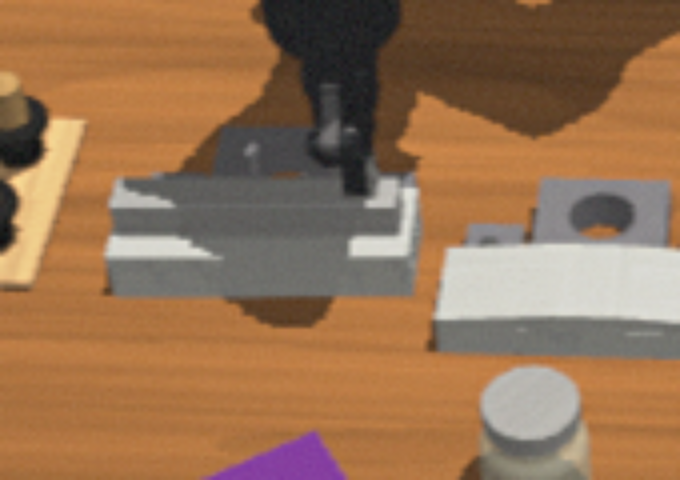

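The right foot stays level under 14 N on its left end. Next its right end.

jog_arm --dr '[[0,0,0],[0,0,0],[0,0,0],[0,0,0],[0,0,0],[0,0,0],[0,0,0],[0,0,0],[0,0,0],[0,0,0]]' --slide '[[0,0,-0.015],[0,0.044,0],[0,0.044,0],[0,0.04,0],[0,0,0.01],[0,0,0.002],[0,0,0.001],[0,0,0.001],[0,0,0.0005],[0,0,0]]' --gripper '[-1,-1,-1,-1,-1,-1,-1,-1,-1,-1]'

```text
time_s: 37.1
position: [0.5466, -0.2759, 0.0711]
tool_rot: [[0.998, 0.056, -0.0], [0.056, -0.998, -0.001], [-0.0, 0.001, -1.0]]
ft_force: [-3.7, 0.5, 7.5]
grip_width: 0.0
```

jog_arm --dr '[[0,0,0],[0,0,0],[0,0,0],[0,0,0],[0,0,0],[0,0,0],[0,0,0],[0,0,0],[0,0,0],[0,0,0]]' --slide '[[0,0,0.0005],[0,0,0],[0,0,0],[0,0,0],[0,0,0],[0,0,0],[0,0,0],[0,0,0],[0,0,0],[0,0,0]]' --gripper '[-1,-1,-1,-1,-1,-1,-1,-1,-1,-1]'

```text
time_s: 38.1
position: [0.5466, -0.2759, 0.0711]
tool_rot: [[0.998, 0.056, 0.0], [0.056, -0.998, -0.001], [-0.0, 0.001, -1.0]]
ft_force: [-4.6, -0.0, 11.6]
grip_width: 0.0002
```

```bash
python3 go.py 0.543 -0.211 0.052 3.05; python3 - <<'E'
from h import *
im,c=grab("scene")
cv2.imwrite("pics/s17.png",cv2.resize(im[180:300,140:310],None,fx=4,fy=4))
E
```

```text
t 38.1 p [ 0.5466 -0.2759  0.0711] th 3.19 w 0.0002 F [-4.6 -0.  11.6] q [-38.  37.  77.  -0.  65. -41.]
turn [0.001  0.     0.0024] slide before turn [ 0.    -0.065  0.019] after [-0.0001 -0.065   0.0191]
```

View pics/s17.png

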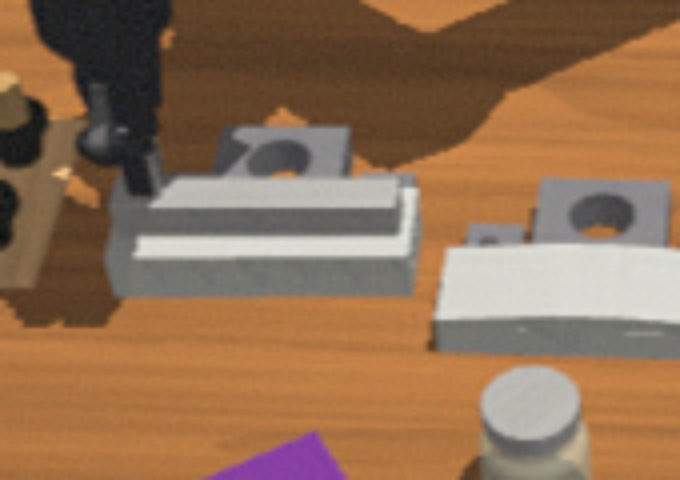

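The right foot is flat too. Next I'm measuring the empty rest while the arm regrips the bar.

jog_arm --dr '[[0,0,0],[0,0,0],[0,0,0],[0,0,0],[0,0,0],[0,0,0],[0,0,0],[0,0,0],[0,0,0],[0,0,0]]' --slide '[[0,0,-0.02],[0,0,-0.015],[0,-0.031,0],[0,-0.03,0],[0,0,0],[0,0,0],[0,0,0],[0,0,0],[0,0,0],[0,0,0]]' --gripper '[-1,-1,0.2,0.2,0.2,0.2,0.2,0.2,0.2,0.2]'

```text
time_s: 39.15
position: [0.5433, -0.2164, 0.1042]
tool_rot: [[0.999, 0.053, -0.0], [0.053, -0.999, 0.0], [-0.0, -0.0, -1.0]]
ft_force: [0.2, 1.0, -0.9]
grip_width: 0.0512
```

```bash
python3 go.py 0.543 -0.211 0.052 3.05; python3 - <<'E'
from h import *
im,c=grab("scene")
cv2.imwrite("pics/s18.png",cv2.resize(im[180:300,140:310],None,fx=4,fy=4))
im,c=grab("top","t18")
z=im[235:312,170:225]
cv2.imwrite("pics/z18.png",np.hstack([cv2.resize(z,None,fx=7,fy=7,interpolation=cv2.INTER_CUBIC)]))
E
```

```text
t 39.15 p [ 0.5433 -0.2164  0.1042] th 3.06 w 0.0512 F [ 0.2  1.  -0.9] q [-33.  33.  80.   0.  67. -36.]
turn [-0.0001  0.0001  0.0002] slide before turn [-0.     -0.0054  0.0522] after [-0.     -0.0054  0.0522]
```

View pics/s18.png

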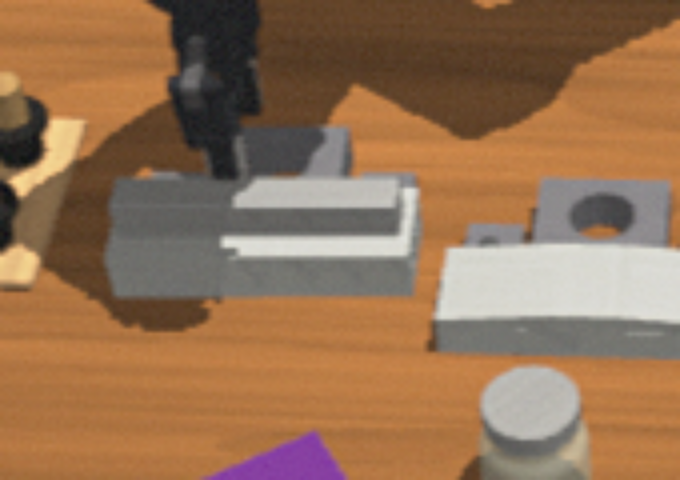

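View pics/z18.png

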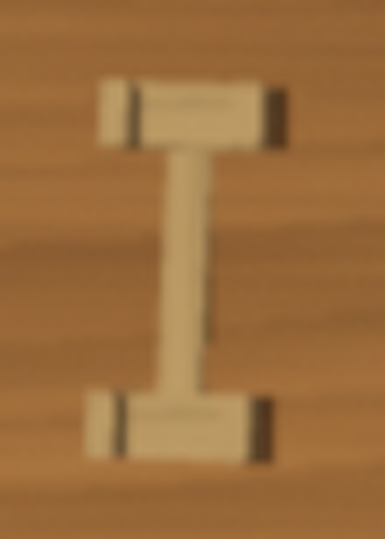

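View pics/t18.png

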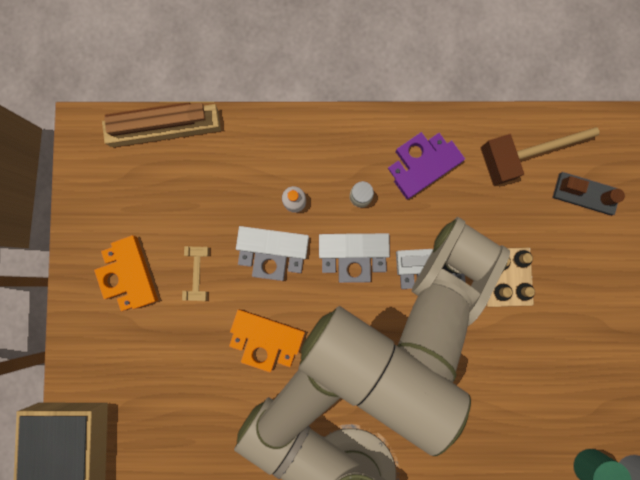

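```bash
python3 - <<'E'
from h import *
im,c=grab("top")
P=[ray(c,170+u/7-.43,235+v/7-.43,z) for u,v,z in[(181.5,113.5,.02),(168,426.5,.02),(134,113,.01),(264,113,.02)]]
print(np.round(P,4)); d=P[0]-P[1]; print((P[0]+P[1])/2,np.linalg.norm(d),np.degrees(np.arctan2(d[1],d[0])))
E
```

```text
[[0.5664 0.4038 0.02  ]
 [0.4504 0.4064 0.02  ]
 [0.5672 0.424  0.01  ]
 [0.5667 0.373  0.02  ]]
[0.50840526 0.40508918 0.02      ] 0.1160809064303421 -1.3190709596744363
```

jog_arm --dr '[[0,0,0],[0,0,0],[0,0,0],[0,0,0],[0,0,0],[0,0,0],[0,0,0],[0,0,0],[0,0,0],[0,0,0]]' --slide '[[0,0,0.03],[0,0,0.018],[0,0,0.006],[0,0,0],[0,0,0],[0,0,0],[0,0,0],[0,0,0],[0,0,0],[0,0,0]]' --gripper '[0.2,0.2,0.2,0.2,-1,-1,-1,-1,-1,-1]' --force 40

```text
time_s: 40.3
position: [0.5439, -0.2163, 0.0515]
tool_rot: [[0.999, 0.054, 0.002], [0.054, -0.999, -0.001], [0.002, 0.001, -1.0]]
ft_force: [-0.7, 0.0, 6.6]
grip_width: 0.0252
```

jog_arm --dr '[[0,0,0],[0,0,0],[0,0,0],[0,0,0],[0,0,0],[0,0,0],[0,0,0],[0,0,0],[0,0,0],[0,0,0]]' --slide '[[0,0,-0.02],[0,0,-0.04],[0,0,-0.04],[0,0,0],[0,-0.03,0],[0,-0.045,0],[0,-0.045,0],[0,-0.045,0],[0,-0.045,0],[0,-0.045,0]]' --gripper '[-1,-1,-1,-1,-1,-1,-1,-1,-1,-1]'

```text
time_s: 41.3
position: [0.5287, 0.0404, 0.1496]
tool_rot: [[0.999, 0.054, -0.001], [0.054, -0.999, 0.0], [-0.001, -0.0, -1.0]]
ft_force: [0.6, 0.2, -2.6]
grip_width: 0.0254
```

```bash
python3 go.py 0.509 0.406 0.15 -91.1
```

```text
t 41.3 p [0.5287 0.0404 0.1496] th 3.08 w 0.0254 F [ 0.6  0.2 -2.6] q [ -8.  25.  86.   0.  69. -12.]
turn [9.0000e-04 1.3000e-03 1.6438e+00] slide before turn [-1.000e-04 -3.661e-01 -3.000e-04] after [-0.3651  0.0268 -0.0004]
```

jog_arm --dr '[[0,0,0],[0,0,0],[0,0,0],[0,0,0],[0,0,0],[0,0,0],[0,0,0],[0,0,0],[0,0,0.149],[0,0,0.149]]' --slide '[[0,-0.046,0],[0,-0.046,0],[0,-0.046,0],[0,-0.046,0],[0,-0.046,0],[0,-0.046,0],[0,-0.046,0],[0,-0.042,0],[0,0,0],[0,0,0]]' --gripper '[-1,-1,-1,-1,-1,-1,-1,-1,-1,-1]'

```text
time_s: 42.3
position: [0.5089, 0.4032, 0.1487]
tool_rot: [[0.969, -0.245, -0.002], [-0.245, -0.969, -0.001], [-0.002, 0.002, -1.0]]
ft_force: [0.0, -1.4, -3.0]
grip_width: 0.0251
```

jog_arm --dr '[[0,0,0.149],[0,0,0.149],[0,0,0.149],[0,0,0.149],[0,0,0.149],[0,0,0.149],[0,0,0.149],[0,0,0.149],[0,0,0.149],[0,0,0]]' --slide '[[0,0,0],[0,0,0],[0,0,0],[0,0,0],[0,0,0],[0,0,0],[0,0,0],[0,0,0],[0,0,0],[0,0,0]]' --gripper '[-1,-1,-1,-1,-1,-1,-1,-1,-1,-1]'

```text
time_s: 43.3
position: [0.5096, 0.4019, 0.1493]
tool_rot: [[-0.016, -1.0, -0.002], [-1.0, 0.016, -0.001], [0.001, 0.002, -1.0]]
ft_force: [-0.0, -0.1, -2.7]
grip_width: 0.0252
```

```bash
python3 go.py 0.5084 0.4051 0.06 -91.3
```

```text
t 43.3 p [0.5096 0.4019 0.1493] th -90.89 w 0.0252 F [-0.  -0.1 -2.7] q [ 28.  36.  65.   0.  79. 119.]
turn [ 0.0016 -0.0009  0.0071] slide before turn [-0.0033  0.0011  0.0893] after [-0.0032  0.0012  0.0893]
```

jog_arm --dr '[[0,0,0.004],[0,0,0],[0,0,0],[0,0,0],[0,0,0],[0,0,0],[0,0,0],[0,0,0],[0,0,0],[0,0,0]]' --slide '[[-0.0032,0.0012,0],[0,0,0.03],[0,0,0.03],[0,0,0.025],[0,0,0.015],[0,0,0],[0,0,0],[0,0,0],[0,0,0],[0,0,0]]' --gripper '[-1,-1,-1,-1,-1,-1,-1,-1,-1,-1]'

```text
time_s: 44.3
position: [0.509, 0.4055, 0.0511]
tool_rot: [[-0.018, -1.0, 0.001], [-1.0, 0.018, 0.001], [-0.001, -0.001, -1.0]]
ft_force: [0.0, 0.2, -2.4]
grip_width: 0.0251
```

```bash
python3 go.py 0.5084 0.4051 0.0275 -91.3; python3 - <<'E'
from h import *
im,c=grab("scene")
cv2.imwrite("pics/s19.png",cv2.resize(im[150:300,400:560],None,fx=4,fy=4))
E
```

```text
t 44.3 p [0.509  0.4055 0.0511] th -91.03 w 0.0251 F [ 0.   0.2 -2.4] q [ 28.  42.  71.   0.  67. 119.]
turn [-0.0011  0.0007  0.0048] slide before turn [0.0004 0.0006 0.0236] after [0.0004 0.0006 0.0236]
```

View pics/s19.png

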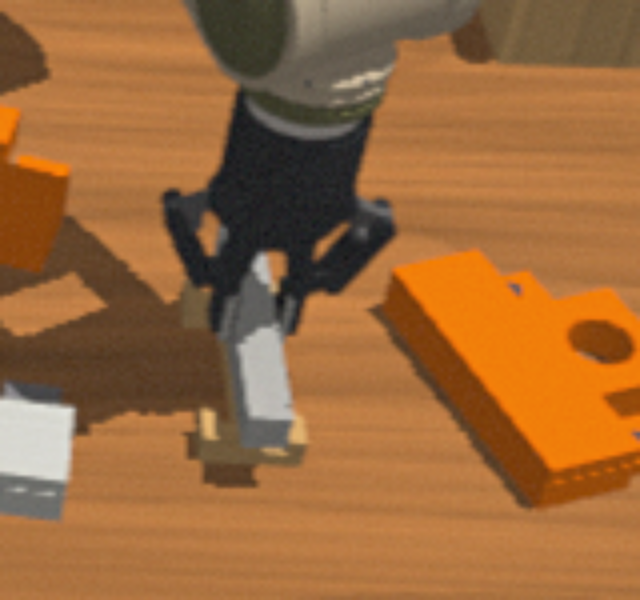

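jog_arm --dr '[[0,0,0],[0,0,0],[0,0,0],[0,0,0],[0,0,0],[0,0,0],[0,0,0],[0,0,0],[0,0,0],[0,0,0]]' --slide '[[0,0,0.01],[0,0,0.006],[0,0,0.004],[0,0,0.002],[0,0,0.001],[0,0,0.001],[0,0,0],[0,0,0],[0,0,0],[0,0,0]]' --gripper '[-1,-1,-1,-1,-1,-1,-1,-1,-1,-1]'

```text
time_s: 45.35
position: [0.5086, 0.4052, 0.0276]
tool_rot: [[-0.018, -1.0, 0.0], [-1.0, 0.018, -0.0], [0.0, -0.0, -1.0]]
ft_force: [-4.9, -3.3, 7.5]
grip_width: 0.0252
```

Seated (7.5 N). Releasing and lifting.

jog_arm --dr '[[0,0,0],[0,0,0],[0,0,0],[0,0,0],[0,0,0],[0,0,0],[0,0,0],[0,0,0],[0,0,0],[0,0,0]]' --slide '[[0,0,0],[0,0,0],[0,0,0],[0,0,0],[0,0,-0.03],[0,0,-0.04],[0,0,-0.045],[0,0,-0.045],[0,0,0],[0,0,0]]' --gripper '[0.4,0.4,0.4,0.4,0.4,0.4,0.4,0.4,0.4,0.4]'

```text
time_s: 46.35
position: [0.5089, 0.4054, 0.1871]
tool_rot: [[-0.018, -1.0, 0.002], [-1.0, 0.018, 0.001], [-0.001, -0.002, -1.0]]
ft_force: [-0.1, -0.3, -0.8]
grip_width: 0.0598
```

```bash
python3 go.py 0.539 -0.384 0.187 -91.3; python3 - <<'E'
from h import *
im,c=grab("scene")
cv2.imwrite("pics/s20.png",cv2.resize(im[180:300,400:560],None,fx=4,fy=4))
im,c=grab("top")
z=im[235:315,480:550]
cv2.imwrite("pics/z20.png",cv2.resize(z,None,fx=7,fy=7,interpolation=cv2.INTER_CUBIC))
E
```

```text
t 46.35 p [0.5089 0.4054 0.1871] th -91.04 w 0.0598 F [-0.1 -0.3 -0.8] q [ 28.  34.  62.   0.  84. 119.]
turn [-0.0016  0.0009  0.0045] slide before turn [ 7.888e-01 -4.440e-02 -6.000e-04] after [ 7.886e-01 -4.800e-02  1.000e-04]
```

View pics/s20.png

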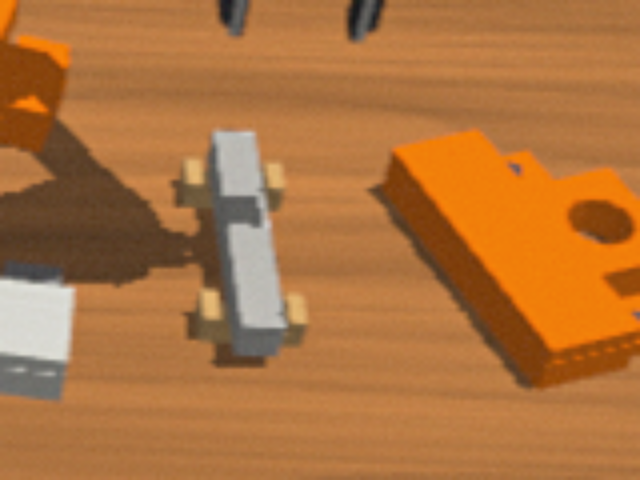

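View pics/z20.png

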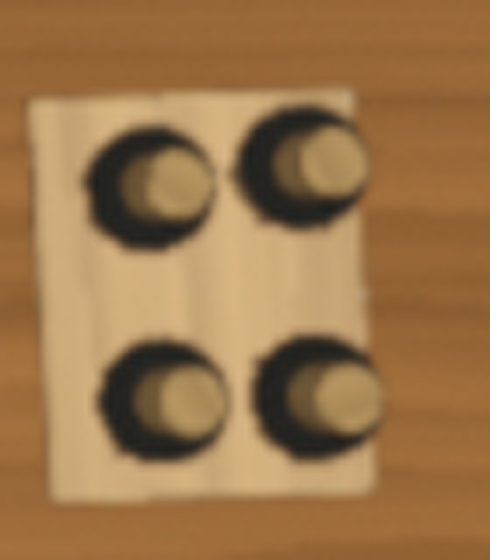

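```bash
python3 - <<'E'
from h import *
im,c=grab("top")
for n,k,r in [("UL",(181,186),(151,188)),("LL",(194,401),(163,400))]:
    print(n,"knob",ray(c,480+k[0]/7-.43,235+k[1]/7-.43,.067)[:2].round(4),"rim",ray(c,480+r[0]/7-.43,235+r[1]/7-.43,.037)[:2].round(4))
E
python3 go.py 0.463 -0.388 0.187 0
```

```text
UL knob [ 0.5388 -0.3847] rim [ 0.5395 -0.3841]
LL knob [ 0.4623 -0.3874] rim [ 0.4623 -0.3866]
t 46.5 p [0.5083 0.4051 0.1847] th -91.04 w 0.0597 F [-0.9  0.5 -0.3] q [ 28.  34.  62.   0.  84. 119.]
turn [ 3.100e-03  9.000e-04 -1.589e+00] slide before turn [ 0.7938  0.0309 -0.0011] after [-0.0453  0.7931 -0.0023]
```

jog_arm --dr '[[0,0,-0.145],[0,0,-0.145],[0,0,-0.145],[0,0,-0.145],[0,0,-0.145],[0,0,-0.145],[0,0,-0.145],[0,0,-0.145],[0,0,-0.145],[0,0,-0.145]]' --slide '[[0,0,0],[0,0,0],[0,0,0],[0,0,0],[0,0,0],[0,0,0],[0,0,0],[0,0,0],[0,0,0],[0,0,0]]' --gripper '[0.4,0.4,0.4,0.4,0.4,0.4,0.4,0.4,0.4,0.4]'

```text
time_s: 47.5
position: [0.5085, 0.4052, 0.1847]
tool_rot: [[0.991, -0.133, -0.002], [-0.133, -0.991, -0.001], [-0.002, 0.002, -1.0]]
ft_force: [-0.1, 0.1, 0.6]
grip_width: 0.06
```

jog_arm --dr '[[0,0,-0.139],[0,0,0],[0,0,0],[0,0,0],[0,0,0],[0,0,0],[0,0,0],[0,0,0],[0,0,0],[0,0,0]]' --slide '[[0,0,0],[0,0.045,0],[0,0.045,0],[0,0.045,0],[0,0.045,0],[0,0.045,0],[0,0.045,0],[0,0.045,0],[0,0.045,0],[0,0.045,0]]' --gripper '[0.4,0.4,0.4,0.4,0.4,0.4,0.4,0.4,0.4,0.4]'

```text
time_s: 48.5
position: [0.5082, -0.0014, 0.1853]
tool_rot: [[1.0, -0.0, -0.002], [-0.0, -1.0, 0.001], [-0.002, -0.001, -1.0]]
ft_force: [0.3, 0.2, 0.3]
grip_width: 0.0599
```

```bash
python3 go.py 0.463 -0.388 0.11 0
```

```text
t 48.5 p [ 0.5082 -0.0014  0.1853] th -0.0 w 0.0599 F [0.3 0.2 0.3] q [-14.  21.  86.   0.  73. -14.]
turn [-0.0005  0.002  -0.    ] slide before turn [-0.045   0.3867  0.0752] after [-0.0452  0.3866  0.0753]
```

jog_arm --dr '[[0,0,0],[0,0,0],[0,0,0],[0,0,0],[0,0,0],[0,0,0],[0,0,0],[0,0,0],[0,0,0],[0,0,0]]' --slide '[[-0.0057,0.048,0],[-0.0057,0.048,0],[-0.0057,0.048,0],[-0.0057,0.048,0],[-0.0057,0.048,0],[-0.0057,0.048,0],[-0.0057,0.048,0],[-0.0057,0.047,0],[0,0,0.04],[0,0,0.035]]' --gripper '[0.4,0.4,0.4,0.4,0.2,0.2,0.2,0.2,0.2,0.2]'

```text
time_s: 49.5
position: [0.4623, -0.3838, 0.1088]
tool_rot: [[1.0, -0.002, -0.001], [-0.002, -1.0, 0.001], [-0.001, -0.001, -1.0]]
ft_force: [0.1, 0.1, 0.1]
grip_width: 0.0508
```

jog_arm --dr '[[0,0,0],[0,0,0],[0,0,0],[0,0,0],[0,0,0],[0,0,0],[0,0,0],[0,0,0],[0,0,0],[0,0,0]]' --slide '[[0,0,0],[0,0,0],[0,0,0],[0,0,0],[0,0,0],[0,0,0],[0,0,0],[0,0,0],[0,0,0],[0,0,0]]' --gripper '[0.2,0.2,0.2,0.2,0.2,0.2,0.2,0.2,0.2,0.2]'

```text
time_s: 50.5
position: [0.4632, -0.3827, 0.1113]
tool_rot: [[1.0, -0.0, -0.0], [-0.0, -1.0, 0.0], [-0.0, -0.0, -1.0]]
ft_force: [0.4, -0.1, 0.2]
grip_width: 0.0514
```

```bash
python3 go.py 0.4623 -0.387 0.053 0; python3 - <<'E'
from h import *
im,c=grab("scene")
cv2.imwrite("pics/s21.png",cv2.resize(im[130:270,60:240],None,fx=4,fy=4))
E
```

```text
t 50.5 p [ 0.4632 -0.3827  0.1113] th -0.0 w 0.0514 F [ 0.4 -0.1  0.2] q [-51.  34.  77.  -0.  69. -51.]
turn [-0.      0.0001 -0.    ] slide before turn [-0.0008  0.0043  0.0583] after [-0.0009  0.0043  0.0583]
```

View pics/s21.png

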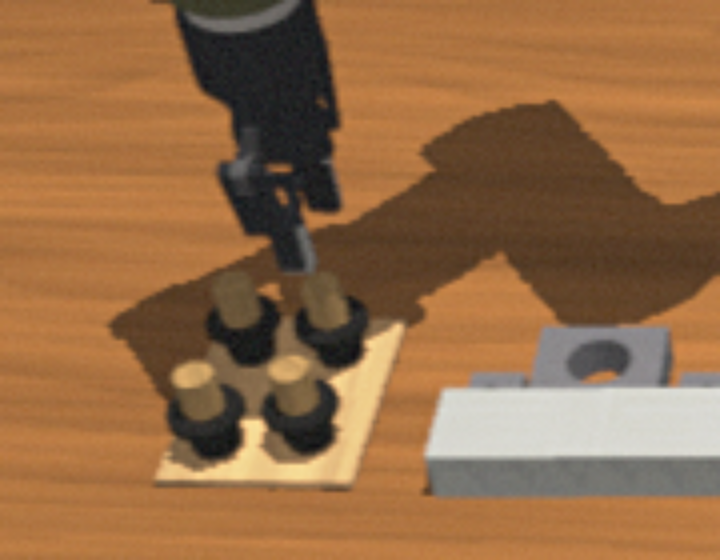

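jog_arm --dr '[[0,0,0],[0,0,0],[0,0,0],[0,0,0],[0,0,0],[0,0,0],[0,0,0],[0,0,0],[0,0,0],[0,0,0]]' --slide '[[-0.0009,0.0043,0.01],[0,0,0.025],[0,0,0.017],[0,0,0.006],[0,0,0],[0,0,0],[0,0,0],[0,0,0],[0,0,0],[0,0,0]]' --gripper '[0.2,0.2,0.2,0.2,0.2,-1,-1,-1,-1,-1]' --force 60

```text
time_s: 51.55
position: [0.4626, -0.3874, 0.0543]
tool_rot: [[1.0, 0.0, 0.001], [0.0, -1.0, -0.002], [0.001, 0.002, -1.0]]
ft_force: [-0.6, 1.5, 5.6]
grip_width: 0.0218
```

jog_arm --dr '[[0,0,0],[0,0,0],[0,0,0],[0,0,0],[0,0,0],[0,0,0],[0,0,0],[0,0,0],[0,0,0],[0,0,0]]' --slide '[[0,0,0],[0,0,-0.02],[0,0,-0.04],[0,0,-0.04],[0.009,-0.045,0],[0.009,-0.045,0],[0.009,-0.045,0],[0.009,-0.045,0],[0.009,-0.045,0],[0.009,-0.045,0]]' --gripper '[-1,-1,-1,-1,-1,-1,-1,-1,-1,-1]'

```text
time_s: 52.55
position: [0.5163, -0.1151, 0.1534]
tool_rot: [[1.0, -0.0, 0.0], [-0.0, -1.0, 0.0], [0.0, -0.0, -1.0]]
ft_force: [0.4, 0.6, -0.7]
grip_width: 0.0223
```

```bash
python3 go.py 0.5184 -0.0078 0.154 0; python3 - <<'E'
from h import *
im,c=grab("scene")
cv2.imwrite("pics/s22.png",cv2.resize(im[80:270,120:320],None,fx=3.5,fy=3))
E
```

```text
t 52.55 p [ 0.5163 -0.1151  0.1534] th -0.01 w 0.0223 F [ 0.4  0.6 -0.7] q [-25.  25.  86.   0.  70. -25.]
turn [-0.     -0.0002 -0.0002] slide before turn [ 0.0021 -0.1073 -0.0006] after [ 0.0021 -0.1073 -0.0006]
```

View pics/s22.png

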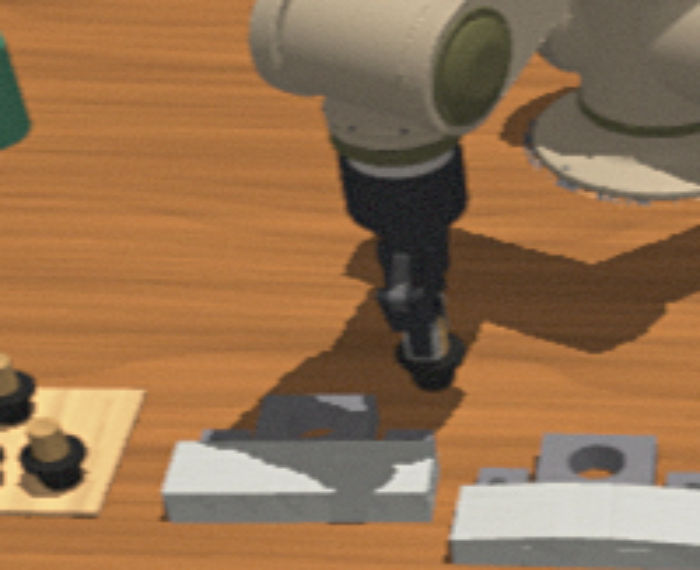

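```bash
python3 - <<'E'
from h import *
im,c=grab("scene")
z=im[215:255,265:320]; cv2.imwrite("pics/h.png",cv2.resize(z,None,fx=12,fy=12,interpolation=cv2.INTER_CUBIC))
it,ct=grab("top")
z=it[250:290,330:380]; cv2.imwrite("pics/ht.png",cv2.resize(z,None,fx=12,fy=12,interpolation=cv2.INTER_CUBIC))
for n,cc in(("s",c),("t",ct)):
    print(n,proj(cc,[.5185,-.0083,.028]))
E
```

```text
s [289.30840956 232.49034693]
t [353.90738174 269.42636211]
```

View pics/h.png

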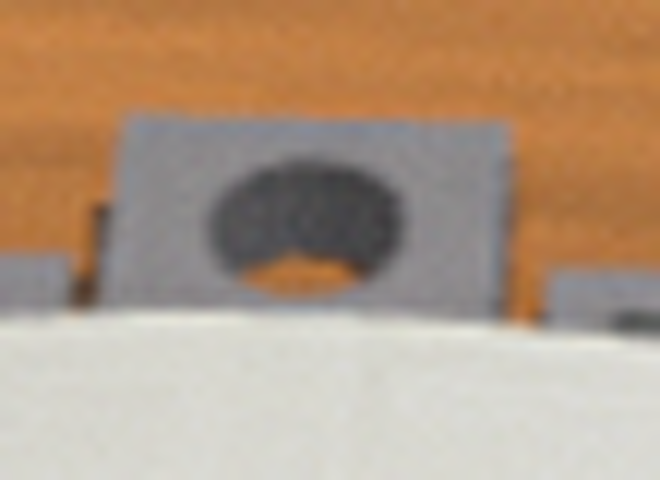

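View pics/ht.png

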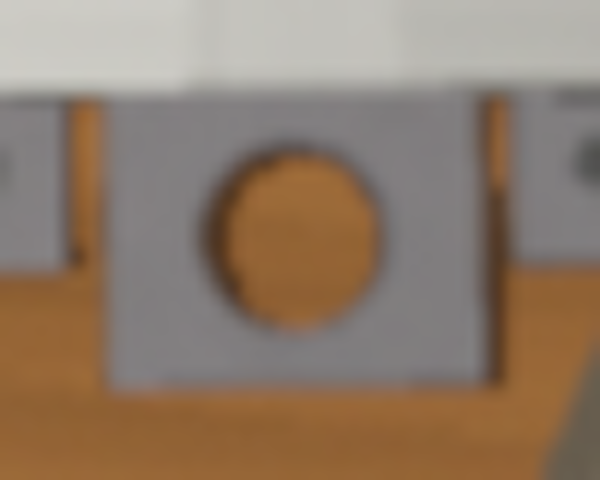

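```bash
python3 - <<'E'
from h import *
_,c=grab("scene");_,ct=grab("top")
print(ray(c,290.08,233.37,.028),ray(ct,354,269.3,.028))
E
python3 go.py 0.519 -0.0075 0.154 0
```

```text
[ 0.52148854 -0.00613858  0.028     ] [ 0.51882604 -0.00853965  0.028     ]
t 52.8 p [ 0.5163 -0.1172  0.1534] th 0.03 w 0.0219 F [-0.3 -0.3 -0.2] q [-26.  25.  86.  -0.  70. -26.]
turn [ 0.0004 -0.0001  0.0004] slide before turn [ 0.0027 -0.1097 -0.0007] after [ 0.0027 -0.1097 -0.0006]
```

jog_arm --dr '[[0,0,0],[0,0,0],[0,0,0],[0,0,0],[0,0,0],[0,0,0],[0,0,0],[0,0,0],[0,0,0],[0,0,0]]' --slide '[[0.0027,-0.037,0],[0,-0.037,0],[0,-0.035,0],[0,0,0.035],[0,0,0.03],[0,0,0],[0,0,0],[0,0,0],[0,0,0],[0,0,0]]' --gripper '[-1,-1,-1,-1,-1,-1,-1,-1,-1,-1]'

```text
time_s: 53.8
position: [0.5194, -0.0082, 0.0893]
tool_rot: [[1.0, -0.0, 0.002], [-0.0, -1.0, -0.0], [0.002, 0.0, -1.0]]
ft_force: [0.4, -0.3, -0.4]
grip_width: 0.0222
```

```bash
python3 go.py 0.519 -0.008 0.0493 0; python3 - <<'E'
from h import *
im,c=grab("scene")
cv2.imwrite("pics/s23.png",cv2.resize(im[150:270,220:360],None,fx=5,fy=5))
E
```

```text
t 53.8 p [ 0.5194 -0.0082  0.0893] th -0.02 w 0.0222 F [ 0.4 -0.3 -0.4] q [-14.  28.  92.  -0.  59. -14.]
turn [ 0.0004 -0.0017 -0.0003] slide before turn [-0.0004 -0.0003  0.04  ] after [-0.0004 -0.0002  0.04  ]
```

View pics/s23.png

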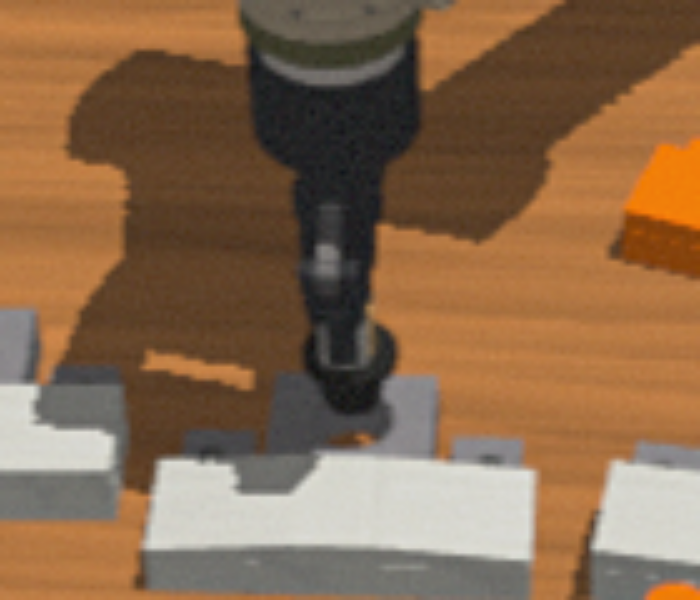

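jog_arm --dr '[[0,0,0],[0,0,0],[0,0,0],[0,0,0],[0,0,0],[0,0,0],[0,0,0],[0,0,0],[0,0,0],[0,0,0]]' --slide '[[0,0,0.01],[0,0,0.01],[0,0,0.006],[0,0,0.004],[0,0,0.003],[0,0,0.001],[0,0,0.001],[0,0,0.001],[0,0,0],[0,0,0]]' --gripper '[-1,-1,-1,-1,-1,-1,-1,-1,-1,-1]'

```text
time_s: 54.85
position: [0.5191, -0.008, 0.0525]
tool_rot: [[1.0, -0.0, 0.0], [-0.0, -1.0, -0.0], [0.0, 0.0, -1.0]]
ft_force: [-0.9, 0.2, 0.4]
grip_width: 0.022
```

jog_arm --dr '[[0,0,0],[0,0,0],[0,0,0],[0,0,0],[0,0,0],[0,0,0],[0,0,0],[0,0,0],[0,0,0],[0,0,0]]' --slide '[[0,0,0.001],[0,0,0.001],[0,0,0.001],[0,0,0.001],[0,0,0],[0,0,0],[0,0,0],[0,0,0],[0,0,0],[0,0,0]]' --gripper '[-1,-1,-1,-1,-1,-1,-1,-1,-1,-1]'

```text
time_s: 55.85
position: [0.519, -0.008, 0.0493]
tool_rot: [[1.0, 0.0, 0.001], [0.0, -1.0, -0.0], [0.001, 0.0, -1.0]]
ft_force: [-4.5, 0.3, 11.2]
grip_width: 0.0223
```

It seats at TCP z 0.0493, exactly as predicted, under 11 N. Releasing and lifting clear.

jog_arm --dr '[[0,0,0],[0,0,0],[0,0,0],[0,0,0],[0,0,0],[0,0,0],[0,0,0],[0,0,0],[0,0,0],[0,0,0]]' --slide '[[0,0,0],[0,0,0],[0,0,0],[0,0,0],[0,0,-0.03],[0,0,-0.045],[0,0,-0.045],[-0.045,0,-0.03],[-0.045,0,0],[-0.045,0,0]]' --gripper '[0.2,0.2,0.2,0.2,0.2,0.2,0.2,0.2,0.2,0.2]'

```text
time_s: 56.85
position: [0.386, -0.0078, 0.1965]
tool_rot: [[1.0, 0.0, 0.002], [0.0, -1.0, -0.001], [0.002, 0.001, -1.0]]
ft_force: [0.5, -0.7, 0.6]
grip_width: 0.0513
```

jog_arm --dr '[[0,0,0],[0,0,0],[0,0,0],[0,0,0],[0,0,0],[0,0,0],[0,0,0],[0,0,0],[0,0,0],[0,0,0]]' --slide '[[0,0.045,0],[0,0.045,0],[0,0.045,0],[0,0.045,0],[0,0.045,0],[0,0.045,0],[0,0,0],[0,0,0],[0,0,0],[0,0,0]]' --gripper '[0.2,0.2,0.2,0.2,0.2,0.2,0.2,0.2,0.2,0.2]'

```text
time_s: 57.85
position: [0.3875, -0.2768, 0.1962]
tool_rot: [[1.0, 0.001, -0.0], [0.001, -1.0, 0.0], [-0.0, -0.0, -1.0]]
ft_force: [0.1, 0.3, -0.3]
grip_width: 0.0512
```

```bash
python3 go.py 0.519 -0.008 0.0493 0; python3 - <<'E'
from h import *
im,c=grab("scene","s24")
it,ct=grab("top","t24")
z=it[235:300,330:430]; cv2.imwrite("pics/zt24.png",cv2.resize(z,None,fx=8,fy=8,interpolation=cv2.INTER_CUBIC))
z=im[190:265,240:340]; cv2.imwrite("pics/zs24.png",cv2.resize(z,None,fx=8,fy=8,interpolation=cv2.INTER_CUBIC))
E
```

```text
t 57.85 p [ 0.3875 -0.2768  0.1962] th 0.08 w 0.0512 F [ 0.1  0.3 -0.3] q [-50.  17.  90.   0.  73. -50.]
turn [-0.0002  0.      0.0014] slide before turn [ 0.1319 -0.2686  0.1469] after [ 0.1315 -0.2688  0.1469]
```

View pics/s24.png

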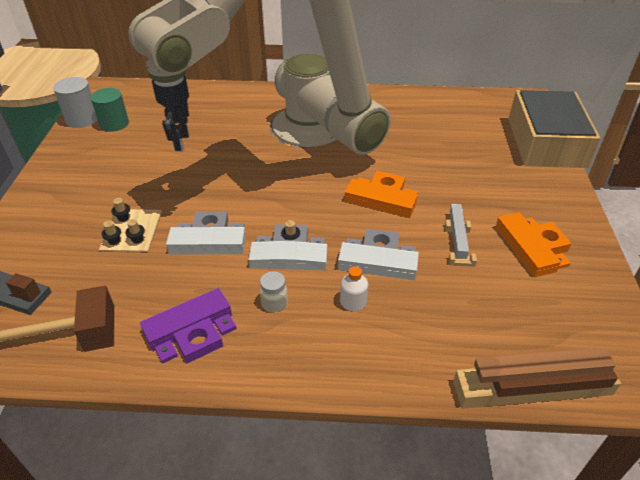

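View pics/zs24.png

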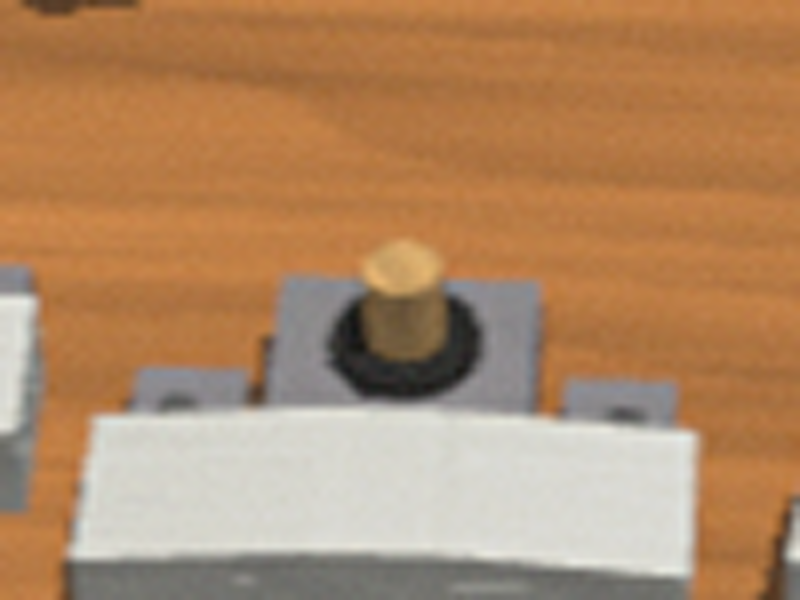

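View pics/t24.png

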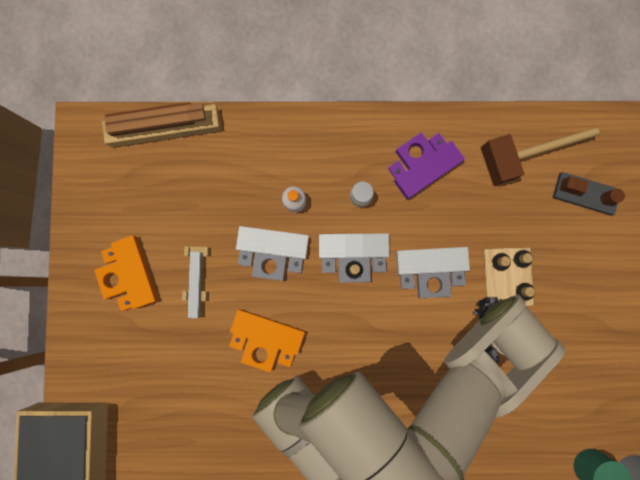

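View pics/zt24.png

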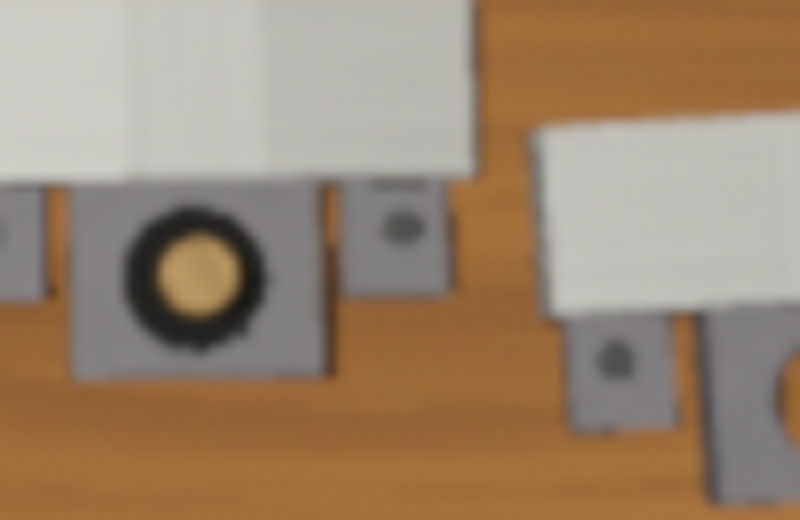

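The stopper is home and upright at (354,269) in the top view. But the bar has been knocked about 12 px toward the robot: it now spans rows 252–318, against 240–306 before. I'll measure it and mend that.

```bash
python3 - <<'E'
from h import *
im,c=grab("top")
hsv=cv2.cvtColor(im,cv2.COLOR_BGR2HSV)
m=((hsv[...,1]<40)&(hsv[...,2]>130)).astype(np.uint8); m[:225]=0;m[340:]=0;m[:,:175]=0;m[:,212:]=0
cn,_=cv2.findContours(m,0,1); r=cv2.minAreaRect(max(cn,key=len))
P=np.array([ray(c,*p,0.036)[:2] for p in cv2.boxPoints(r)]); print("bar",P.mean(0).round(4),P.round(4).tolist())
cv2.imwrite("pics/zb.png",np.hstack([cv2.resize(im[240:325,170:225],None,fx=6,fy=6,interpolation=cv2.INTER_CUBIC)]))
im,c=grab("scene")
cv2.imwrite("pics/zbs.png",cv2.resize(im[190:280,430:500],None,fx=6,fy=6,interpolation=cv2.INTER_CUBIC))
E
```

```text
bar [0.4792 0.4032] [[0.3962, 0.4176], [0.5631, 0.415], [0.5622, 0.3887], [0.3953, 0.3916]]
```

View pics/zb.png

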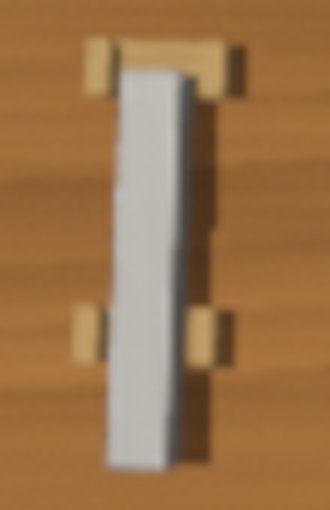

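View pics/zbs.png

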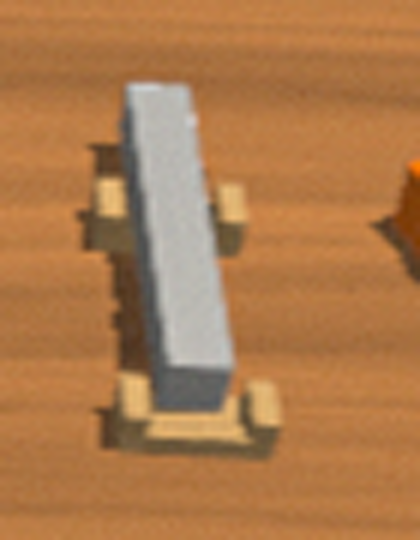

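It is still between the lips but 29 mm off centre. I'm going back to move it along.

jog_arm --dr '[[0,0,0],[0,0,0],[0,0,0],[0,0,0],[0,0,0],[0,0,0],[0,0,0],[0,0,0],[0,0,0],[0,0,0]]' --slide '[[0.0065,-0.045,0],[0.0065,-0.045,0],[0.0065,-0.045,0],[0.0065,-0.045,0],[0.0065,-0.045,0],[0.0065,-0.045,0],[0.0065,-0.045,0],[0.0065,-0.045,0],[0.0065,-0.045,0],[0.0065,-0.045,0]]' --gripper '[0.4,0.4,0.4,0.4,0.4,0.4,0.4,0.4,0.4,0.4]'

```text
time_s: 59.05
position: [0.4521, 0.1743, 0.1963]
tool_rot: [[1.0, 0.001, 0.001], [0.001, -1.0, -0.0], [0.001, 0.0, -1.0]]
ft_force: [0.9, -1.2, 0.6]
grip_width: 0.06
```

jog_arm --dr '[[0,0,0],[0,0,0],[0,0,0],[0,0,0],[0,0,0],[0,0,0.145],[0,0,0.145],[0,0,0.145],[0,0,0.145],[0,0,0.145]]' --slide '[[0.0065,-0.046,0],[0.0065,-0.046,0],[0.0065,-0.046,0],[0.0065,-0.046,0],[0.0065,-0.046,0],[0,0,0],[0,0,0],[0,0,0],[0,0,0],[0,0,0]]' --gripper '[0.4,0.4,0.4,0.4,0.4,0.4,0.4,0.4,0.4,0.4]'

```text
time_s: 60.05
position: [0.4846, 0.4023, 0.196]
tool_rot: [[0.745, -0.667, -0.0], [-0.667, -0.745, -0.0], [-0.0, 0.0, -1.0]]
ft_force: [0.1, -0.5, -0.2]
grip_width: 0.0594
```

jog_arm --dr '[[0,0,0.145],[0,0,0.145],[0,0,0.145],[0,0,0.145],[0,0,0.145],[0,0,0.145],[0,0,0],[0,0,0],[0,0,0],[0,0,0]]' --slide '[[0,0,0],[0,0,0],[0,0,0],[0,0,0],[0,0,0],[0,0,0],[0,0,0],[0,0,0.04],[0,0,0.04],[0,0,0]]' --gripper '[0.4,0.4,0.4,0.4,0.4,0.4,0.4,0.4,0.4,0.4]'

```text
time_s: 61.05
position: [0.4826, 0.4009, 0.1112]
tool_rot: [[-0.02, -1.0, -0.009], [-1.0, 0.021, -0.005], [0.005, 0.009, -1.0]]
ft_force: [-0.7, -0.6, -0.1]
grip_width: 0.0597
```

```bash
python3 go.py 0.484 0.4035 0.0255 -91; python3 - <<'E'
from h import *
im,c=grab("scene")
cv2.imwrite("pics/s25.png",cv2.resize(im[150:300,400:560],None,fx=4,fy=4))
E
```

```text
t 61.05 p [0.4826 0.4009 0.1112] th -91.17 w 0.0597 F [-0.7 -0.6 -0.1] q [ 29.  36.  72.  -0.  73. 120.]
turn [ 0.0088 -0.0051 -0.0031] slide before turn [-0.0031 -0.0021  0.0857] after [-0.0027 -0.0014  0.0857]
```

View pics/s25.png

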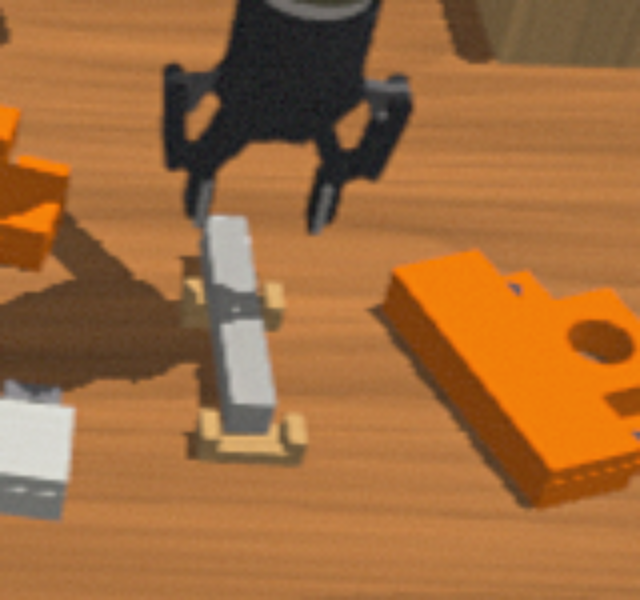

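jog_arm --dr '[[0,0,0],[0,0,0],[0,0,0],[0,0,0],[0,0,0],[0,0,0],[0,0,0],[0,0,0],[0,0,0],[0,0,0]]' --slide '[[0,0,0.03],[0,0,0],[0,0,0],[0,0,0],[0,0,0],[0,0,0],[0,0,0],[0,0,0],[0,0,0],[0,0,0]]' --gripper '[0.4,0.4,0.4,0.4,0.4,0.4,0.4,0.4,0.4,0.4]'

```text
time_s: 62.1
position: [0.4849, 0.402, 0.086]
tool_rot: [[-0.024, -1.0, -0.0], [-1.0, 0.024, -0.0], [0.0, 0.0, -1.0]]
ft_force: [0.4, -0.0, 0.4]
grip_width: 0.0598
```

```bash
python3 go.py 0.484 0.4035 0.0255 -91
```

```text
t 62.1 p [0.4849 0.402  0.086 ] th -91.38 w 0.0598 F [ 0.4 -0.   0.4] q [ 29.  38.  73.   0.  69. 120.]
turn [ 0.0001 -0.0001 -0.0067] slide before turn [-0.0014  0.0009  0.0605] after [-0.0014  0.0009  0.0605]
```

jog_arm --dr '[[0,0,0],[0,0,0],[0,0,0],[0,0,0],[0,0,0],[0,0,0],[0,0,0],[0,0,0],[0,0,0],[0,0,0]]' --slide '[[-0.0014,0.0005,0.025],[0,0,0.025],[0,0,0.01],[0,0,0],[0,0,0],[0,0,0],[0,0,0],[0,0,0],[0,0,0],[0,0,0]]' --gripper '[0.4,0.4,0.4,0.4,-1,-1,-1,-1,-1,-1]' --force 40

```text
time_s: 63.1
position: [0.485, 0.4039, 0.0275]
tool_rot: [[-0.024, -1.0, 0.002], [-1.0, 0.024, 0.001], [-0.001, -0.002, -1.0]]
ft_force: [-0.8, 0.6, 5.9]
grip_width: 0.0252
```

jog_arm --dr '[[0,0,0],[0,0,0],[0,0,0],[0,0,0],[0,0,0],[0,0,0],[0,0,0],[0,0,0],[0,0,0],[0,0,0]]' --slide '[[0,0,-0.01],[0,0,-0.01],[-0.0015,-0.014,0],[0,-0.015,0],[0,0,0],[0,0,0],[0,0,0],[0,0,0],[0,0,0],[0,0,0]]' --gripper '[-1,-1,-1,-1,-1,-1,-1,-1,-1,-1]'

```text
time_s: 64.1
position: [0.5132, 0.4043, 0.0461]
tool_rot: [[-0.024, -1.0, -0.0], [-1.0, 0.024, -0.0], [0.0, 0.0, -1.0]]
ft_force: [-1.0, 0.1, -2.5]
grip_width: 0.0252
```

```bash
python3 go.py 0.513 0.4045 0.0275 -91.3; python3 - <<'E'
from h import *
im,c=grab("scene")
cv2.imwrite("pics/s26.png",cv2.resize(im[150:300,400:560],None,fx=4,fy=4))
E
```

```text
t 64.1 p [0.5132 0.4043 0.0461] th -91.37 w 0.0252 F [-1.   0.1 -2.5] q [ 28.  42.  71.   0.  67. 119.]
turn [ 0.0001 -0.0001 -0.0013] slide before turn [-0.0002  0.0002  0.0186] after [-0.0002  0.0002  0.0186]
```

View pics/s26.png

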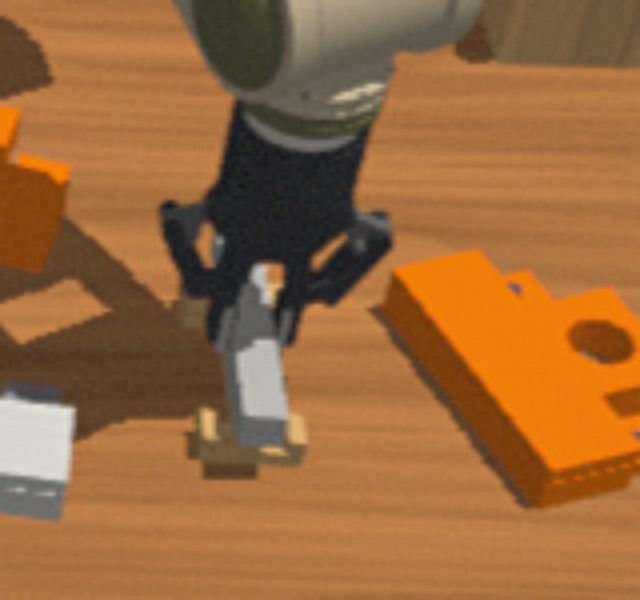

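jog_arm --dr '[[0,0,0],[0,0,0],[0,0,0],[0,0,0],[0,0,0],[0,0,0],[0,0,0],[0,0,0],[0,0,0],[0,0,0]]' --slide '[[0,0,0.01],[0,0,0.006],[0,0,0.002],[0,0,0.001],[0,0,0],[0,0,0],[0,0,0],[0,0,0],[0,0,0],[0,0,0]]' --gripper '[-1,-1,-1,-1,-1,-1,-1,0.4,0.4,0.4]'

```text
time_s: 65.15
position: [0.5136, 0.4043, 0.0269]
tool_rot: [[-0.024, -1.0, 0.0], [-1.0, 0.024, 0.0], [-0.0, -0.0, -1.0]]
ft_force: [-0.2, -0.5, -0.1]
grip_width: 0.0598
```

jog_arm --dr '[[0,0,0],[0,0,0],[0,0,0],[0,0,0],[0,0,0],[0,0,0],[0,0,0],[0,0,0],[0,0,0],[0,0,0]]' --slide '[[0,0,0],[0,0,-0.03],[0,0,-0.045],[0,0,-0.045],[0,0,-0.045],[0.03,0.03,0],[0.03,0.03,0],[0.03,0.03,0],[0.03,0.03,0],[0.03,0,0]]' --gripper '[0.4,0.4,0.4,0.4,0.4,0.4,0.4,0.4,0.4,0.4]'

```text
time_s: 66.15
position: [0.3865, 0.2564, 0.1923]
tool_rot: [[-0.022, -1.0, -0.001], [-1.0, 0.022, -0.0], [0.0, 0.001, -1.0]]
ft_force: [0.7, -0.6, -0.2]
grip_width: 0.0596
```

jog_arm --dr '[[0,0,0],[0,0,0],[0,0,0],[0,0,0],[0,0,0],[0,0,0],[0,0,0],[0,0,0],[0,0,0],[0,0,0]]' --slide '[[0.04,0,0],[0.04,0,0],[0.04,0,0],[0.04,0,0],[0.04,0,0],[0.04,0,0],[0.04,0,0],[0,0,0],[0,0,0],[0,0,0]]' --gripper '[0.4,0.4,0.4,0.4,0.4,0.4,0.4,0.4,0.4,0.4]'

```text
time_s: 67.15
position: [0.383, -0.0219, 0.1921]
tool_rot: [[-0.023, -1.0, -0.0], [-1.0, 0.023, 0.0], [-0.0, 0.0, -1.0]]
ft_force: [0.4, 0.8, -0.1]
grip_width: 0.06
```

```bash
python3 - <<'E'
from h import *
print(observe()["position"])
im,c=grab("top","t27")
hsv=cv2.cvtColor(im,cv2.COLOR_BGR2HSV)
m=((hsv[...,1]<40)&(hsv[...,2]>130)).astype(np.uint8); m[:225]=0;m[340:]=0;m[:,:175]=0;m[:,212:]=0
cn,_=cv2.findContours(m,0,1); r=cv2.minAreaRect(max(cn,key=len))
P=np.array([ray(c,*p,0.036)[:2] for p in cv2.boxPoints(r)]); print("bar",P.mean(0).round(4),P.round(4).tolist())
im,c=grab("scene","s27")
E
```

```text
[ 0.38297115 -0.02193817  0.19207044]
bar [0.5074 0.4034] [[0.4241, 0.4179], [0.5916, 0.4149], [0.5906, 0.3887], [0.4231, 0.392]]
```

View pics/s27.png

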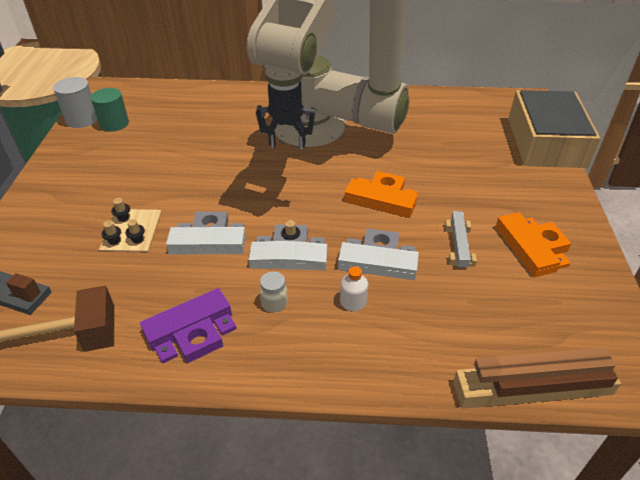

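View pics/t27.png

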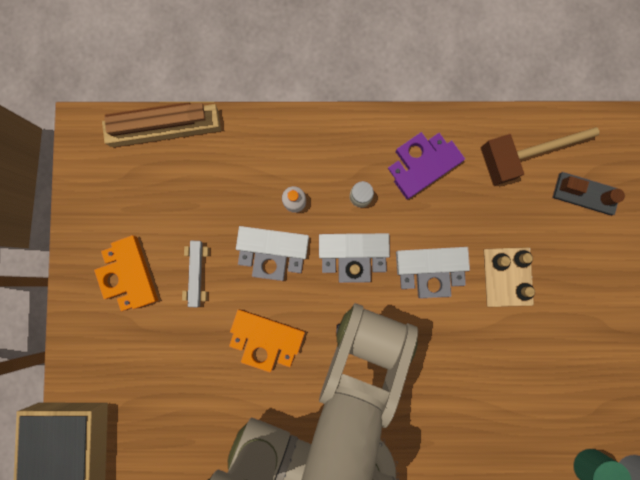

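The bar lies 1–2 mm off the middle of its rest. The stopper is home in the middle port at (354,269), the other two ports are open, and the robot is clear. Handing in.

```bash
python3 -c "
from h import *
print(env.close_job())"
```

```text
the job is handed in; nothing more can be done
None
```

I tested all three feet from left to right and handed the job in. Only the middle foot rocked, so it alone got a stopper; the left and right ports are open.

| Foot | Left end pressed | Right end pressed | Result |
|---|---|---|---|
| Left | no sinking at 11 N | no sinking at 9 N | flat |
| Middle | about 3.5 mm sinking, far end lifted | about 3.3 mm sinking, far end lifted | rocks |
| Right | no sinking at 14 N | no sinking at 12 N | flat |

- **Stopper:** it went home at the predicted height under 11 N. Pictures from both cameras then showed it upright, with its rim on the boss. The two cameras put the port's centre about 3 mm apart, so I worked from the top camera.
- **Straightedge:** after I first put it back, it was knocked about 29 mm along its rest. I regripped it and put it back. My last check puts it 1–2 mm from the middle of the rest, between the lips.
- **Other objects:** the last pictures show the glue and the jar where they started and the robot clear of everything. I saw no wood offcut at the start.

No check failed at the end. The knocked straightedge was the only thing that went wrong.

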